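# Seat the driver board with its two levers

### The arm

A 6-joint arm with a two-finger parallel gripper is mounted at the origin on the work surface. World frame = base frame: x ahead of the robot, y to its left, z up, the work surface at z = 0. Lengths are in mm, angles in rad, forces in N, time in s.
With the tool pointing down it reaches from about 350 to 975 mm from the base axis. Payload 7.1 kg.
Tool frame: the origin (TCP) lies midway between the tips of the shut fingers; the grasp point (between the pads) lies ctrl.grip_point_offset behind it (ctrl.grip_point_offset is the distance from the TCP to the grasp point, in mm); z points along the fingers, y is the line along which they close (so a half turn about z gives the same grasp; the last joint's range is limited). The gripper opens to 88 mm and grips with 3 to 60 N. Pads are 20 mm wide; open, the fingers measure 115 mm over their backs; the gripper's body (75 mm by 178 mm) begins 61 mm behind the grasp point.
Start: joints at [-1.25, 0.423, 1.63, -0, 1.089, -0.019], TCP at [208.329, -589.24, 222.675] pointing down, gripper open.
Joint ranges: [-3, 3], [-0.9, 2.11], [0.09, 2.58], [-1.31, 4.45], [0.11, 2.69], [-2.54, 2.54]. Speed limits (rad/s): [2.39, 2.39, 3.01, 3.14, 3.14, 3.14].

### API

Orientations are given as a rotation vector (axis times angle).
In Python, from workcell import ctrl, get_image, close_job, finder gives the robot as it stands.
- The arm moves only by the tool servo_tool, never from a script. Its argument "deltas" is a list of rows, each a list of 2 entries, a list of its own where there are three numbers: the shift along the tool's x, y, z in mm, then the turn, a rotation vector about the tool's x, y, z in rad. A call has 1 to 5 rows; each row is the pose to reach, as a shift and turn from the pose commanded when the call began, along the tool's axes at that moment; what a row does not reach only later rows make up. A row lasts 1/12 s, in which the tool goes at most 41.7 mm and 7.16 degrees, less where a joint would pass 70% of its speed; a pose out of reach is approached as far as the arm can. A call with a gripper value outside its range is refused whole. "grip" is the closure, from -1 (fully open) to 1 (shut), so that 0 is half open, set as the call begins (left out, the last holds). The fingers move at their own pace and stop on an object; the grip force is fixed at half the most. Time passes only in rows, so rows that repeat a pose let the fingers close. It gives the time, the measured TCP pose, the force, the opening and the grip force at its end, in the units of the state.
- ctrl.get_obs(): the state, without advancing time (a new reading comes with each control period).
- get_image(name): name is "side" or "top" or "wrist"; returns a dict with "frame" (384x512x3 uint8, blue, green, red), "depth" (384x512 float32, mm along the optical axis (not along the pixel's ray), 0 where there is no reading), "K" (3x3 intrinsics, pixels), "pose" (4x4, takes a point from camera to world coordinates). Camera axes: x right, y down, z forward; pixel columns grow to the right and rows downward; lengths in mm; the calibration is good to about 2 mm. The wrist camera is an equidistant fisheye: a pixel r from the principal point sees the ray r / f radians off the axis. A picture is of the moment at which its call begins.
- close_job(): hands the job in; it is judged then, once.
Trained networks look in a picture, given as the dict that the camera call returned (one of the last four; its "shot" number tells which), for a name from the list of things; names that differ only in an ending like _2 or _b are one class to them, and where a whole thing is asked for, a point or a joint stands for the part that bears it (a point fixed in the world has none). Each returns a list of dicts, best first, with "score" (0 to 1); they miss things now and then, are a little off and sometimes report something else, mostly with a low value. They report only what shows in the picture. A call takes as long as a camera call. They do not tell look-alikes from the thing itself.
- finder.search_frame(query, picture): "rect" ([centre column, centre row, width, height] as shares, 0 to 1, of the picture: columns of its width, rows of its height, round what is visible of it).
- finder.silhouettes(query, picture): "mask" (384x512 bool, what is visible of it) and "rect" ([centre column, centre row, width, height] as shares, 0 to 1, of the picture: columns of its width, rows of its height, round what is visible of it).
The state is a dict: "t": time; "qpos": joint angles; "qvel": joint speeds; "joint_torque": joint torques, N m; "ee_pos": TCP position; "orientation": TCP orientation; "ft_force": force on the tool from outside, world axes, zero at the start; "moment": the same for the moment, N m; "width": finger opening in mm; "grasp_force": force on a finger pad.
Only numpy, scipy, OpenCV 4.12 (cv2) and the standard library are available. Lean on these libraries where they do the work, as an engineer would, in place of code of your own. Each camera call takes 0.05 s, during which the arm holds its last target. There are 200 camera calls.

### The job

Take the green driver board by its orange grip out of the black stand and lower it gently into the white dock's guides until it rests on the brass contacts, then let go of it. Then press it fully home with the dock's two red levers, not by pushing on the board: swing them inward gently, with less than 15 N, a part of the way each in turn, so that the board goes down level, and stop as soon as you feel it seated. Leave both levers folded in and the cup, tape roll, screwdriver and webcam where they are.

Things in the scene. Friction and masses are not known exactly. Their poses are not given: they have to be found in the camera images.
- board: Loose green circuit board standing on edge, 160 g, 123 mm long (its y), 6 mm thick (its x), alike both ways round. Origin: middle of its bottom edge, z up. Up to 21.5 mm height it is 123 mm long, above that 100 mm long up to 50 mm; on each shoulder so formed lies a steel pin at y = +-58 mm, centre 25 mm up. On top an orange grip block, 12 x 34 mm, from 50 to 88 mm height.
- board_grip (a point): Point inside the orange grip, on its centre line, 74 mm above the board's bottom edge; 14 mm below the grip's top. Grasp it from above, jaws closing along the board's x.
- stand: Fixed black stand, 70 x 150 mm, origin under its middle, z up. The board starts in it, bottom edge 10 mm above the bench, length along the stand's y. Cheeks beside the board reach 44 mm height; lift it straight up by 40 mm to clear.
- dock: Fixed white dock, base 75 x 190 mm, origin under its middle, z up. Board slot along its y: 8 mm wide in x, 126 mm long (play 1 mm each side in x, 1.4 mm in y), open upward; the board's length goes along y. Guides at y = +-43 mm, 58 mm high, flared up to 67 mm; end stops' sloped lead-ins reach 38 mm. How deep the board goes varies from dock to dock: its seat at the slot's bottom is hidden, 10.5 to 16.5 mm above the bench.
- dock_contacts (a point): Middle of the slot, 22 mm above the bench, level with the tops of two brass contacts under the board's ends at y = +-55 mm. Let down freely, the board rests there with its bottom edge. Each contact slides down only under about 10 N and stays where it was pushed. From here only the levers press it home, 5.5 to 11.5 mm deeper.
- lever_left (a joint): Angle (rad) of the red lever at the dock's +y end: 0 open, leaning 40 degrees outward; grows inward, stop 1.7; stays where left. Hinge along the dock's x at y = 75 mm, 45 mm high. Free (1 N) until its claw meets the board's pin at about 0.8; then 4 to 7 N, pushed level from outside at the bar, 17 mm of board travel per rad; home at 1.15 to 1.6, where the force rises; above 15 N the lever breaks.
- lever_right (a joint): The same for the lever at the dock's -y end, mirrored: hinge at y = -75 mm; it too grows as it swings inward.
- left_bar (a point): Middle of the left lever's cross bar (28 mm wide along the dock's x, 10 mm thick, on an 8 mm shank), 60 mm from its hinge. Open: 38 mm outward of the hinge, 91 mm above the bench. Upright: 105 mm high. Board home: 26 to 47 mm inward of the hinge, 82 to 99 mm high.
- right_bar (a point): Middle of the right lever's cross bar, likewise.
- cup: Blue cup, 80 mm wide, 95 mm high, bystander. Origin under its middle.
- tape: Roll of tape lying flat, 94 mm wide, 24 mm high, bystander. Origin under its middle.
- screwdriver: Screwdriver lying on the bench nearer the robot than the work, bystander.
- webcam: Black webcam on a small tripod, 120 mm high, feet 110 mm apart, bystander. Origin under its middle.
Mind the look-alikes: they are no part of the job. Of the things that look like the board, the smallest one is meant.

How it is judged:
By the outcome, as a careful person would: the job done as asked, in the order asked, and still so for the second after the job is handed in, with the robot touching nothing.
It also fails if it takes over 72 s, if anything falls off the work surface, if the arm or the gripper's body presses on something with over 40 N, if the wrist force passes 120 N, or if a joint passes its speed limit or range.

## Working session

There is one attempt and no reset: what is moved stays moved. The work goes in short steps, Python scripts to look and compute and a tool call to move; the robot and the scene stay as the last step left them, time stands still between calls to the robot, and variables do not carry over. Pictures are saved under pics/ and viewed, at most 10 in all, crops included, and the job is handed in when it is done.

Besides the shell and the picture viewer there is one more tool, called after "Call:" as name(argument=value, ...) on one line, values as JSON. servo_tool: Moves the arm, as the interface text tells. Its arguments: {"type":"object","properties":{"deltas":{"type":"array","items":{"type":"array"}},"grip":{"type":"number"}},"required":["deltas"]}

```bash
mkdir -p pics; ls; cat > h.py <<'E'
import numpy as np, cv2, pickle
from workcell import ctrl, get_image, close_job, finder
from scipy.spatial.transform import Rotation as R
def pts(im, mask=None):
    d=im["depth"];v,u=np.nonzero((d>0)&(mask if mask is not None else True))
    K=im["K"];z=d[v,u];p=np.c_[(u-K[0,2])*z/K[0,0],(v-K[1,2])*z/K[1,1],z]
    T=im["pose"];return p@T[:3,:3].T+T[:3,3],u,v
def obs():
    o=ctrl.get_obs();print({k:np.round(o[k],3).tolist() for k in("t","qpos","ee_pos","orientation","ft_force","moment","width")})
    return o
E
python3 - <<'E'
from h import *
obs();print(ctrl.grip_point_offset)
ims={n:get_image(n) for n in("side","top")}
pickle.dump(ims,open("ims.pkl","wb"))
for n in ims:
    im=ims[n];cv2.imwrite(f"pics/{n}0.png",im["frame"]);print(n,im["K"].round(1).tolist(),im["pose"].round(2).tolist())
    for q in("board","stand","dock","lever_left","cup","tape","webcam","screwdriver"):
        for r in finder.silhouettes(q,im)[:4]:
            p,u,v=pts(im,r["mask"]);
            print(q,round(r["score"],2),np.round(np.array(r["rect"])*[512,384,512,384]).tolist(),np.percentile(p,[5,50,95],axis=0).round().tolist() if len(p) else 0)
E
```

```text
pics
{'t': 0.0, 'qpos': [-1.25, 0.424, 1.631, -0.0, 1.089, -0.019], 'ee_pos': [208.147, -588.724, 221.911], 'orientation': [-3.095, -0.531, 0.0], 'ft_force': [-1.362, -0.529, -0.084], 'moment': [-0.013, 0.016, -0.014], 'width': 87.7}
18.700000000000003
side [[352.4, 0.0, 259.2], [0.0, 352.4, 189.5], [0.0, 0.0, 1.0]] [[0.99, -0.09, 0.11, 454.27], [-0.14, -0.71, 0.69, -536.72], [0.02, -0.69, -0.72, 591.48], [0.0, 0.0, 0.0, 1.0]]
board 0.93 [240.0, 269.0, 30.0, 56.0] [[466.0, -250.0, 25.0], [481.0, -210.0, 60.0], [494.0, -155.0, 98.0]]
board 0.7 [347.0, 301.0, 31.0, 96.0] [[617.0, -340.0, -0.0], [642.0, -288.0, 65.0], [678.0, -209.0, 115.0]]
stand 0.79 [240.0, 281.0, 61.0, 83.0] [[442.0, -269.0, 7.0], [476.0, -220.0, 9.0], [520.0, -140.0, 39.0]]
dock 0.57 [240.0, 147.0, 39.0, 87.0] [[477.0, 28.0, 3.0], [509.0, 101.0, 8.0], [542.0, 215.0, 97.0]]
lever_left 0.7 [237.0, 120.0, 15.0, 25.0] [[499.0, 197.0, 48.0], [512.0, 226.0, 86.0], [525.0, 234.0, 101.0]]
tape 0.76 [179.0, 246.0, 53.0, 46.0] [[323.0, -156.0, 3.0], [363.0, -117.0, 21.0], [404.0, -72.0, 24.0]]
tape 0.33 [346.0, 203.0, 40.0, 
[... 1047 characters left out ...]
477.0, 40.0, 4.0], [506.0, 132.0, 12.0], [544.0, 223.0, 100.0]]
dock 0.81 [166.0, 202.0, 114.0, 45.0] [[477.0, 41.0, 4.0], [506.0, 132.0, 13.0], [544.0, 219.0, 93.0]]
lever_left 0.68 [124.0, 184.0, 25.0, 21.0] [[498.0, 199.0, 2.0], [511.0, 229.0, 93.0], [533.0, 261.0, 104.0]]
cup 0.75 [185.0, 98.0, 38.0, 48.0] [[687.0, 97.0, 6.0], [737.0, 134.0, 59.0], [758.0, 164.0, 96.0]]
tape 0.95 [279.0, 288.0, 48.0, 44.0] [[322.0, -151.0, 21.0], [365.0, -118.0, 25.0], [404.0, -69.0, 28.0]]
webcam 0.58 [283.0, 128.0, 46.0, 52.0] [[672.0, -119.0, 2.0], [694.0, -85.0, 113.0], [713.0, -48.0, 121.0]]
screwdriver 0.56 [135.0, 284.0, 95.0, 34.0] [[320.0, 89.0, 15.0], [336.0, 141.0, 24.0], [353.0, 247.0, 28.0]]
```

```bash
python3 - <<'E'
from h import *
ims=pickle.load(open("ims.pkl","rb"))
cv2.imwrite("pics/top1.png",cv2.resize(ims["top"]["frame"],(800,600),interpolation=cv2.INTER_CUBIC))
a=cv2.resize(ims["top"]["frame"][140:380,270:430],(400,600),interpolation=cv2.INTER_CUBIC)
b=cv2.resize(ims["side"]["frame"][210:360,200:300],(400,600),interpolation=cv2.INTER_CUBIC)
cv2.imwrite("pics/crop1.png",np.hstack([a,b]))
E
```

```text
(no output)
```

View pics/top1.png

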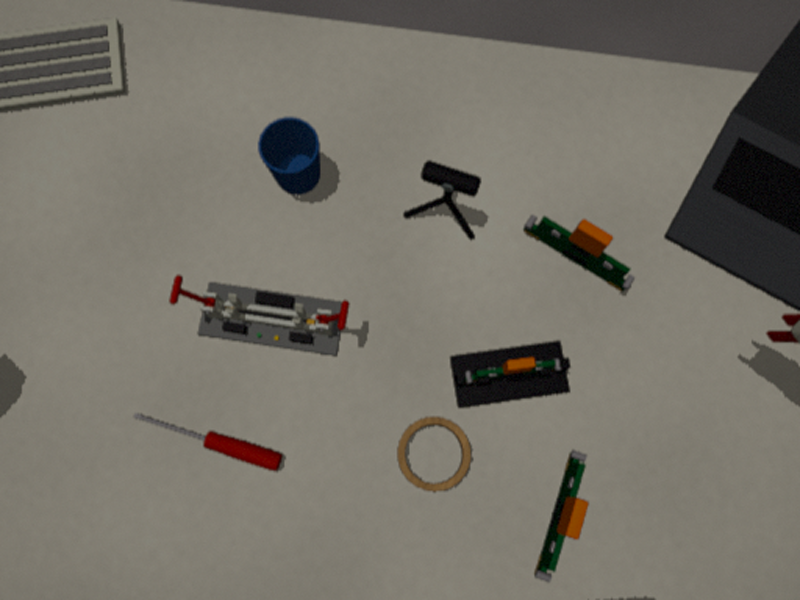

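View pics/crop1.png

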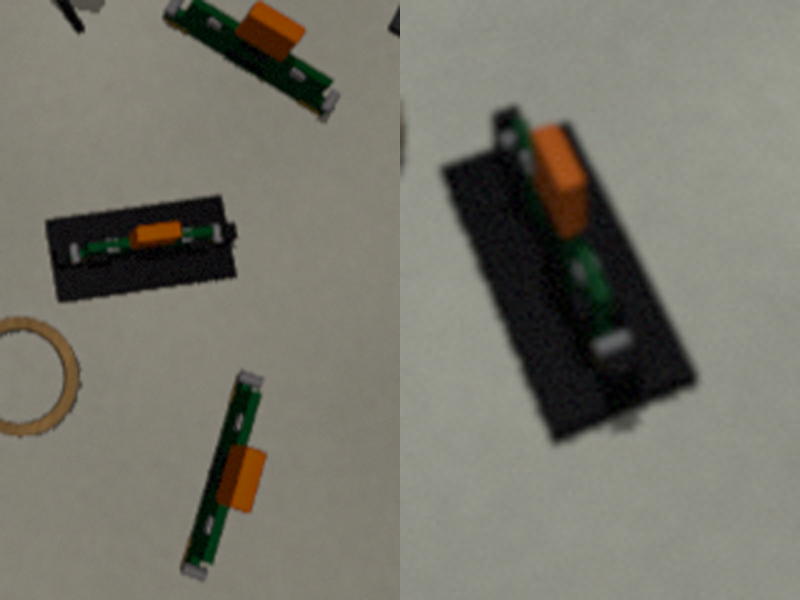

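Candidates in the top image (512 px scale): (329,233) in the black stand, (371,164) and (359,331), both larger and standing free. The one at (329,233) is the smallest and sits in the black stand; the crop confirms that, so it's the board. Next I'll get its pose and the dock's.

```bash
cat >> h.py <<'E'
def rect(p):
    (c,s,a)=cv2.minAreaRect(p[:,:2].astype(np.float32))
    if s[0]<s[1]: a+=90; s=s[::-1]
    return np.round(c,1).tolist(),np.round(s,1).tolist(),round((a+90)%180-90,1)
def hsv(im): return cv2.cvtColor(im["frame"],cv2.COLOR_BGR2HSV)
E
python3 - <<'E'
from h import *
ims=pickle.load(open("ims.pkl","rb"))
for n,im in ims.items():
    h=hsv(im);o=(h[...,0]>5)&(h[...,0]<18)&(h[...,1]>200)
    p,u,v=pts(im,o);k=(abs(p[:,0]-478)<40)&(abs(p[:,1]+200)<70);p=p[k]
    t=p[p[:,2]>94];print(n,"grip",rect(p),"top",len(t),rect(t),t.mean(0).round(1),t[:,2].std().round(2))
    g=pts(im)[0]
    for nm,c,zr in (("standbase",(478,-195),(4,14)),("dockbase",(510,130),(4,20)),("dockguides",(510,130),(56,72)),("dock40",(510,130),(25,72))):
        k=(np.hypot(g[:,0]-c[0],g[:,1]-c[1])<110)&(g[:,2]>zr[0])&(g[:,2]<zr[1]);q=g[k]
        if len(q)>5: print(n,nm,len(q),rect(q),q.mean(0).round(1), np.percentile(q[:,2],[10,50,90]).round(1))
    r=((h[...,0]<5)|(h[...,0]>174))&(h[...,1]>150)
    p=pts(im,r)[0];k=(abs(p[:,0]-510)<60)&(abs(p[:,1]-130)<160)&(p[:,2]>75);p=p[k]
    for s in(p[p[:,1]>130],p[p[:,1]<130]): 
        if len(s)>3:print(n,"bar",len(s),rect(s),s.mean(0).round(1))
E
```

```text
side grip ([485.5, -199.9], [134.7, 28.3], -85.5) top 107 ([479.9, -198.3], [31.2, 11.3], -73.0) [ 479.9 -199.7   97. ] 1.07
side standbase 1952 ([451.5, -195.0], [170.7, 123.1], -73.8) [ 475.8 -208.4    9. ] [ 7.5  9.  10.5]
side dockbase 937 ([510.5, 127.2], [191.4, 74.5], 89.3) [508.3 113.9   8.2] [ 4.4  5.8 17.4]
side dockguides 98 ([510.8, 126.1], [181.2, 23.5], 89.3) [510.4 137.9  62.1] [56.9 62.2 66.7]
side dock40 381 ([511.0, 126.1], [181.2, 25.9], 89.1) [510.  124.   46.3] [27.5 48.  63.3]
side bar 25 ([510.2, 228.9], [27.6, 4.5], 0.4) [510.2 229.5  98.2]
side bar 69 ([508.9, 26.2], [34.3, 16.4], -1.1) [509.8  22.2  98.2]
top grip ([489.1, -215.2], [74.4, 26.2], -79.4) top 119 ([479.8, -196.5], [33.7, 11.9], -74.5) [ 479.6 -196.3   98.8] 1.56
top standbase 2077 ([479.2, -194.6], [216.1, 209.2], 86.1) [ 476.6 -195.6   10. ] [ 4.8 10.7 12.9]
top dockbase 2137 ([508.5, 128.0], [213.5, 211.0], -41.1) [507.5 127.6   8.8] [ 4.8  7.4 16.8]
top dockguides 233 ([511.1, 130.4], [175.6, 24.8], 89.4) [511.1 131.7  61.8] [56.8 60.7 68.2]
top dock40 780 ([511.9, 130.4], [175.6, 45.4], 89.2) [510.  133.4  43.4] [26.2 41.7 64.1]
top bar 93 ([510.6, 232.2], [26.6, 22.1], -44.9) [510.5 229.7  98.3]
top bar 98 ([507.7, 24.3], [27.6, 25.7], 40.1) [507.3  26.4  99.5]
```

Call:
servo_tool(deltas=[[[34,-24,0],[0,0,-0.12]],[[68,-48,0],[0,0,-0.24]],[[102,-72,0],[0,0,-0.36]],[[136,-96,0],[0,0,-0.48]],[[166,-119,0],[0,0,-0.6]]], grip=-0.3)

```text
t: 1.32
ee_pos: [326.1, -419.9, 222.8]
orientation: [2.797, 1.43, 0.0]
ft_force: [0.4, -0.6, 0.2]
width: 58.8
grasp_force: 0.0
```

```bash
cat >> h.py <<'E'
def plan(x,y,z,yaw):
    """tool-frame shift and turn to TCP x,y,z with tool y at world angle yaw (deg, mod 180), tool down"""
    o=obs();T=R.from_rotvec(o["orientation"]);ty=T.as_matrix()[:,1];cur=np.degrees(np.arctan2(ty[1],ty[0]))
    d=(yaw-cur+90)%180-90
    yw=np.radians(cur+d);Y=np.array([np.cos(yw),np.sin(yw),0]);Z=np.array([0,0,-1.]);G=np.c_[np.cross(Y,Z),Y,Z]
    print("cur yaw",cur.round(2),"shift",T.inv().apply(np.array([x,y,z])-o["ee_pos"]).round(1),"turn",(T.inv()*R.from_matrix(G)).as_rotvec().round(4))
E
python3 -c "
from h import *
plan(480,-197.5,180,15.5)"
```

```text
{'t': 1.317, 'qpos': [-0.933, 0.286, 1.836, 0.0, 1.019, -0.308], 'ee_pos': [326.11, -419.946, 222.77], 'orientation': [2.797, 1.43, 0.0], 'ft_force': [0.439, -0.612, 0.247], 'moment': [-0.056, -0.072, -0.024], 'width': 58.829}
cur yaw -35.83 shift [270.4  -5.5  42.8] turn [ 4.000e-04  0.000e+00 -8.959e-01]
```

Call:
servo_tool(deltas=[[[40,-1,6],[0,0,-0.12]],[[80,-2,12],[0,0,-0.24]],[[120,-3,18],[0,0,-0.36]],[[160,-4,24],[0,0,-0.48]],[[198,-4,30],[0,0,-0.6]]])

```text
t: 1.73
ee_pos: [439.6, -257.6, 192.7]
orientation: [2.249, 2.193, 0.0]
ft_force: [0.7, -1.6, -0.4]
width: 57.1
grasp_force: 0.0
```

```bash
python3 -c "
from h import *
plan(480,-197.5,180,15.5)"
```

```text
{'t': 1.733, 'qpos': [-0.553, 0.295, 1.908, 0.0, 0.939, -0.528], 'ee_pos': [439.626, -257.623, 192.731], 'orientation': [2.249, 2.193, 0.0], 'ft_force': [0.714, -1.618, -0.372], 'moment': [-0.034, -0.036, -0.03], 'width': 57.11}
cur yaw -1.44 shift [61.1 38.8 12.7] turn [ 0.0005  0.0003 -0.2956]
```

Call:
servo_tool(deltas=[[[31,19,6],[0,0,-0.12]],[[61,39,13],[0,0,-0.24]],[[61,39,13],[0,0,-0.296]],[[61,39,13],[0,0,-0.296]]])

```text
t: 2.07
ee_pos: [480.4, -198.0, 179.3]
orientation: [-1.901, -2.5, 0.0]
ft_force: [-0.7, -0.4, 0.3]
width: 56.9
grasp_force: 0.0
```

```bash
cat >> h.py <<'E'
def wpts(im,mask):
    d=im["depth"];v,u=np.nonzero((d>0)&mask);K=im["K"]
    p=np.c_[u,v].astype(np.float64).reshape(-1,1,2)
    n=cv2.fisheye.undistortPoints(p,K,np.zeros(4)).reshape(-1,2)
    z=d[v,u][:,None];T=im["pose"];return np.c_[n*z,z]@T[:3,:3].T+T[:3,3],u,v
E
python3 - <<'E'
from h import *
o=obs();im=get_image("wrist");pickle.dump(im,open("w1.pkl","wb"));cv2.imwrite("pics/w1.png",im["frame"])
print(im["K"].tolist(),im["pose"].round(2).tolist())
h=hsv(im);m=(h[...,0]>5)&(h[...,0]<18)&(h[...,1]>190)
p,u,v=wpts(im,m);k=(abs(p[:,0]-480)<40)&(abs(p[:,1]+198)<50);p=p[k];print(len(p),u[k].mean(),v[k].mean())
t=p[p[:,2]>94];print(rect(t),t.mean(0),t[:,2].std())
g,u,v=wpts(im,np.ones(h.shape[:2],bool));k=(np.hypot(g[:,0]-478,g[:,1]+197)<110)&(g[:,2]>4)&(g[:,2]<16);print("stand",rect(g[k]))
for q in("board","stand"):
  for r in finder.search_frame(q,im)[:3]:print(q,r["score"],np.round(np.array(r["rect"])*[512,384,512,384]))
E
```

```text
{'t': 2.067, 'qpos': [-0.414, 0.329, 1.896, -0.0, 0.918, -0.684], 'ee_pos': [480.39, -197.952, 179.329], 'orientation': [-1.901, -2.5, 0.0], 'ft_force': [-0.693, -0.396, 0.26], 'moment': [-0.03, -0.082, -0.03], 'width': 56.896}
[[297.3186396354542, 0.0, 251.36110440226872], [0.0, 297.3186396354542, 191.61395546414474], [0.0, 0.0, 1.0]] [[0.96, 0.26, 0.07, 460.6], [0.27, -0.93, -0.25, -128.37], [-0.0, 0.26, -0.97, 341.49], [0.0, 0.0, 0.0, 1.0]]
414 250.22222222222223 195.71497584541063
([468.1, -195.9], [37.0, 33.0], 6.1) [ 478.52529903 -192.73995343  101.15157958] 24.904002477045026
stand ([457.9, -188.6], [177.2, 110.4], -72.0)
board 0.76 [103. 208. 124.  78.]
board 0.73 [395. 231.  49.  30.]
stand 0.7 [252. 176.  61. 133.]
stand 0.63 [169.  75.  85.  81.]
```

View pics/w1.png

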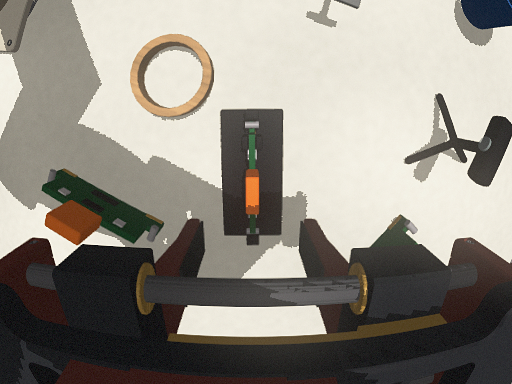

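The wrist view shows the stand at (252,175), the orange grip at (252,192) between the open fingers and the far pin at (251,125), all in line with the tool.

```bash
python3 - <<'E'
from h import *
im=pickle.load(open("w1.pkl","rb"))
h=hsv(im);m=(h[...,0]>5)&(h[...,0]<18)&(h[...,1]>190)
p,u,v=wpts(im,m);k=(abs(p[:,0]-480)<30)&(abs(p[:,1]+198)<40)&(abs(p[:,2]-98)<3);p=p[k];print(len(p),rect(p),p.mean(0),p[:,2].std())
g,u,v=wpts(im,np.ones(h.shape[:2],bool))
k=(abs(u-251)<35)&(v<246)&(v>105)&(abs(g[:,2]-9)<4);print("stand",k.sum(),rect(g[k]))
k=(abs(u-251)<8)&(v<250)&(v>115)
for vv in range(116,248,4):
  s=k&(v==vv);print(vv,g[s&(abs(u-251)<3)].mean(0).round(1),end=' ')
E
```

```text
405 ([479.7, -194.9], [32.5, 10.3], -74.6) [ 478.96910779 -192.81771089   97.9093239 ] 0.6518426926149749
stand 5986 ([479.8, -195.1], [150.5, 71.0], -73.8)
116 [ 461.  -131.2   40.2] 120 [ 462.2 -135.8   10.5] 124 [ 463.2 -139.1   38.5] 128 [ 464.3 -143.3   31.5] 132 [ 465.5 -147.4   31.5] 136 [ 466.  -149.2   60.9] 140 [ 467.  -152.9   61.1] 144 [ 467.8 -156.7   60.5] 148 [ 469.1 -160.3   60.2] 152 [ 470.1 -164.    60.3] 156 [ 471.2 -167.7   60.3] 160 [ 472.2 -171.4   60.9] 164 [ 473.3 -175.3   59.8] 168 [ 474.3 -178.9   60.8] 172 [ 474.3 -179.    79.8] 176 [ 474.4 -179.1   96.2] 180 [ 475.2 -182.    98.3] 184 [ 476.2 -185.5   97.6] 188 [ 477.  -188.7   98.4] 192 [ 478.  -192.    98.4] 196 [ 479.  -195.5   97.9] 200 [ 479.9 -198.9   98.2] 204 [ 480.9 -202.4   98.1] 208 [ 481.9 -206.    97.7] 212 [ 482.8 -209.4   98. ] 216 [ 487.4 -226.1   60.1] 220 [ 489.5 -233.8   50.3] 224 [ 490.6 -238.    50.7] 228 [ 491.3 -240.3   56. ] 232 [ 492.4 -244.4   56.5] 236 [ 496. -257.   37.] 240 [ 496.8 -260.2   40.6] 244 [ 498.2 -265.2   40. ]
```

```bash
python3 -c "
from h import *
plan(479.8,-195.8,65.3,15.8)"
```

```text
{'t': 2.217, 'qpos': [-0.418, 0.328, 1.896, -0.0, 0.918, -0.681], 'ee_pos': [479.408, -200.234, 179.846], 'orientation': [1.912, 2.493, -0.0], 'ft_force': [0.4, -0.245, -0.709], 'moment': [0.007, -0.134, -0.012], 'width': 56.83}
cur yaw 15.04 shift [  4.2   1.5 114.5] turn [ 0.0001  0.0002 -0.0133]
```

Call:
servo_tool(deltas=[[[4,1.5,30],[0,0,-0.013]],[[4,1.5,55],[0,0,-0.013]],[[4,1.5,70],[0,0,-0.013]],[[4,1.5,70],[0,0,-0.013]],[[4,1.5,70],[0,0,-0.013]]])

```text
t: 2.63
ee_pos: [479.3, -196.3, 109.5]
orientation: [-1.895, -2.504, 0.001]
ft_force: [0.5, 0.1, 0.0]
width: 56.8
grasp_force: 0.0
```

```bash
python3 - <<'E'
from h import *
plan(479.8,-195.8,65.3,15.8)
im=get_image("wrist");h=hsv(im);m=(h[...,0]>5)&(h[...,0]<18)&(h[...,1]>190)
p,u,v=wpts(im,m);k=(abs(p[:,0]-480)<30)&(abs(p[:,1]+198)<40)&(abs(p[:,2]-98)<3);p=p[k];print(len(p),rect(p),p[:,2].mean())
plan(479.8,-195.8,65.3,15.8)
E
```

```text
{'t': 2.633, 'qpos': [-0.412, 0.437, 1.94, -0.0, 0.766, -0.687], 'ee_pos': [479.264, -196.277, 109.498], 'orientation': [-1.895, -2.504, 0.001], 'ft_force': [0.506, 0.051, 0.034], 'moment': [-0.037, -0.16, 0.031], 'width': 56.84}
cur yaw 15.77 shift [ 0.3  0.7 44.2] turn [-0.0011 -0.0008 -0.0005]
887 ([479.6, -195.0], [33.9, 11.7], -74.4) 97.83005060949421
{'t': 2.683, 'qpos': [-0.411, 0.436, 1.939, -0.0, 0.766, -0.687], 'ee_pos': [480.052, -196.458, 110.336], 'orientation': [1.895, 2.505, 0.0], 'ft_force': [0.765, -0.36, -0.705], 'moment': [-0.043, -0.165, 0.013], 'width': 56.898}
cur yaw 15.8 shift [ 0.7 -0.1 45. ] turn [0.0004 0.0004 0.    ]
```

Call:
servo_tool(deltas=[[[1.4,0,15],[0,0,0]],[[1.4,0,30],[0,0,0]],[[1.4,0,40],[0,0,0]],[[1.4,0,44.7],[0,0,0]],[[1.4,0,44.7],[0,0,0]]])

```text
t: 3.1
ee_pos: [479.5, -194.3, 64.8]
orientation: [-1.893, -2.507, 0.0]
ft_force: [0.6, -0.5, 0.3]
width: 57.2
grasp_force: 0.0
```

Call:
servo_tool(deltas=[[[0,0,0],[0,0,0]],[[0,0,0],[0,0,0]],[[0,0,0],[0,0,0]],[[0,0,0],[0,0,0]],[[0,0,0],[0,0,0]]], grip=1)

```text
t: 3.52
ee_pos: [479.9, -194.2, 65.4]
orientation: [1.892, 2.507, 0.0]
ft_force: [0.5, 0.8, 0.4]
width: 27.1
grasp_force: 0.0
```

Call:
servo_tool(deltas=[[[0,0,0],[0,0,0]],[[0,0,0],[0,0,0]],[[0,0,0],[0,0,0]]])

```text
t: 3.77
ee_pos: [479.8, -194.1, 65.1]
orientation: [1.892, 2.508, 0.0]
ft_force: [-0.2, 0.4, 1.5]
width: 11.7
grasp_force: 30.0
```

Call:
servo_tool(deltas=[[[0,0,-5],[0,0,0]],[[0,0,-15],[0,0,0]],[[0,0,-28],[0,0,0]],[[0,0,-42],[0,0,0]],[[0,0,-56],[0,0,0]]])

```text
t: 4.18
ee_pos: [479.5, -194.0, 122.1]
orientation: [-1.892, -2.508, 0.0]
ft_force: [1.0, 0.4, -2.2]
width: 11.9
grasp_force: 30.0
```

Call:
servo_tool(deltas=[[[0,0,-14],[0,0,0]],[[0,0,-30],[0,0,0]],[[0,0,-50],[0,0,0]],[[0,0,-64],[0,0,0]],[[0,0,-64],[0,0,0]]])

```text
t: 4.6
ee_pos: [481.3, -194.8, 188.4]
orientation: [1.889, 2.504, 0.002]
ft_force: [0.4, -0.2, -2.1]
width: 11.5
grasp_force: 30.0
```

```bash
python3 -c "
from h import *
plan(510.5,128,185,-0.7)"
```

```text
{'t': 4.6, 'qpos': [-0.408, 0.312, 1.894, 0.0, 0.93, -0.686], 'ee_pos': [481.27, -194.81, 188.416], 'orientation': [1.889, 2.504, 0.002], 'ft_force': [0.42, -0.249, -2.059], 'moment': [-0.017, -0.118, 0.001], 'width': 11.488}
cur yaw 15.93 shift [302.4 116.7   2.9] turn [0.0047 0.0028 0.2902]
```

Call:
servo_tool(deltas=[[[30,12,0],[0,0,0.03]],[[68,26,0],[0,0,0.08]],[[106,41,0],[0,0,0.13]],[[144,56,0],[0,0,0.18]],[[182,70,0],[0,0,0.23]]])

```text
t: 5.02
ee_pos: [496.4, 1.8, 184.6]
orientation: [-2.171, -2.27, 0.001]
ft_force: [1.6, 0.2, -1.5]
width: 12.0
grasp_force: 30.0
```

```bash
python3 -c "
from h import *
plan(510.5,128,190,-0.7)"
```

```text
{'t': 5.017, 'qpos': [-0.02, 0.289, 1.94, -0.0, 0.913, -0.065], 'ee_pos': [496.428, 1.76, 184.619], 'orientation': [-2.171, -2.27, 0.001], 'ft_force': [1.557, 0.15, -1.519], 'moment': [-0.019, -0.136, 0.006], 'width': 11.975}
cur yaw 2.56 shift [125.5  19.7  -5.4] turn [-0.0005 -0.      0.057 ]
```

Call:
servo_tool(deltas=[[[32,5,-1],[0,0,0.02]],[[68,11,-3],[0,0,0.057]],[[104,16,-5],[0,0,0.057]],[[124,19,-5],[0,0,0.057]],[[124,19,-5],[0,0,0.057]]])

```text
t: 5.43
ee_pos: [510.1, 128.4, 189.7]
orientation: [-2.227, -2.215, -0.001]
ft_force: [-0.5, -0.9, -1.6]
width: 11.7
grasp_force: 30.0
```

Call:
servo_tool(deltas=[[[0,0,0],[0,0,0]],[[0,0,0],[0,0,0]],[[0,0,0],[0,0,0]]])

```text
t: 5.68
ee_pos: [509.6, 123.7, 189.6]
orientation: [-2.232, -2.21, 0.002]
ft_force: [0.5, -0.4, -1.4]
width: 12.0
grasp_force: 30.0
```

```bash
python3 - <<'E'
from h import *
plan(510.5,128,190,-0.7)
im=get_image("wrist");s=get_image("side");t=get_image("top");pickle.dump((im,s,t),open("w2.pkl","wb"));cv2.imwrite("pics/w2.png",cv2.resize(im["frame"],(800,600),interpolation=cv2.INTER_CUBIC))
plan(510.5,128,190,-0.7)
E
```

```text
{'t': 5.683, 'qpos': [0.216, 0.321, 1.878, -0.0, 0.944, 0.226], 'ee_pos': [509.576, 123.746, 189.604], 'orientation': [-2.232, -2.21, 0.002], 'ft_force': [0.517, -0.398, -1.438], 'moment': [-0.004, -0.056, -0.032], 'width': 11.974}
cur yaw -0.58 shift [ 4.3  0.9 -0.4] turn [-0.001   0.0005  0.0022]
{'t': 5.833, 'qpos': [0.216, 0.321, 1.877, -0.0, 0.944, 0.226], 'ee_pos': [509.965, 123.821, 189.925], 'orientation': [-2.233, -2.21, 0.0], 'ft_force': [0.339, 0.439, -1.278], 'moment': [0.005, -0.063, 0.003], 'width': 11.96}
cur yaw -0.61 shift [ 4.2  0.5 -0.1] turn [-0.0002  0.0001  0.0016]
```

View pics/w2.png

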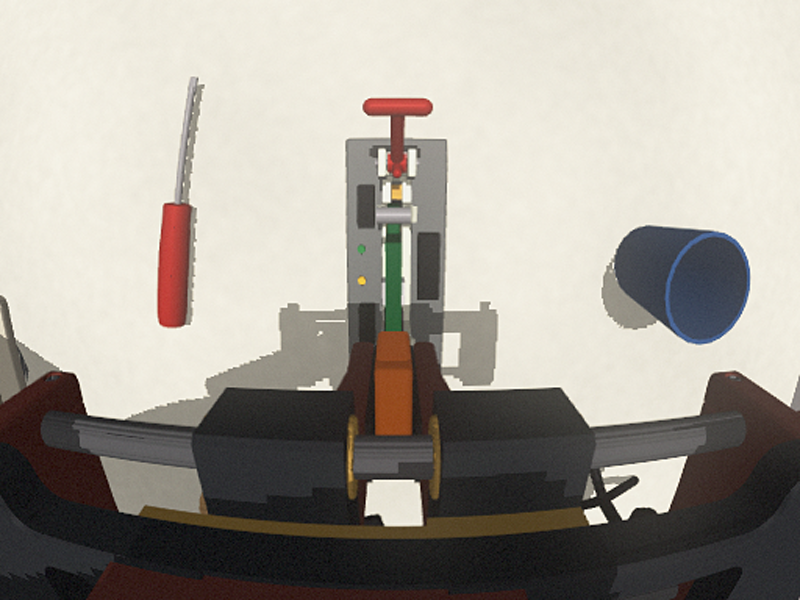

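The wrist view shows the open far lever bar at (398,106), the board's far pin at (395,214) and the dock base spanning columns 347–447. Next I'll compare the slot and the board numerically.

```bash
python3 - <<'E'
from h import *
im,s,t=pickle.load(open("w2.pkl","rb"));i0=pickle.load(open("ims.pkl","rb"))
A=np.ones((384,512),bool)
def rep(n,p):
    print(n,len(p),rect(p) if len(p)>5 else 0,p.mean(0).round(1) if len(p) else 0)
for n,I,f in(("wrist",im,wpts),("side0",i0["side"],pts),("top0",i0["top"],pts)):
    p,u,v=f(I,A);h=hsv(I)[v,u]
    near=(abs(p[:,0]-510)<55)&(abs(p[:,1]-128)<110)
    gray=(p[:,2]>3)&(p[:,2]<9)&near&(h[:,2]<170)
    b=p[gray];rep(n+" base",b);print("  pct x",np.percentile(b[:,0],[.5,99.5]).round(1),"y",np.percentile(b[:,1],[.5,99.5]).round(1))
    w=near&(p[:,2]>30)&(p[:,2]<72)&(h[:,1]<60)&(h[:,2]>90);q=p[w];rep(n+" white",q)
    for lo,hi in((30,37),(37,43),(43,50),(50,57),(57,63),(63,70)):
        z=q[(q[:,2]>lo)&(q[:,2]<hi)]
        if len(z)>4: print("  z",lo,hi,len(z),"x",z[:,0].min().round(1),z[:,0].max().round(1),"y",z[:,1].min().round(1),z[:,1].max().round(1))
    red=((h[:,0]<5)|(h[:,0]>174))&(h[:,1]>150)&(abs(p[:,0]-510)<40)&(p[:,2]>90)&(p[:,2]<108)
    for k in(red&(p[:,1]>190)&(p[:,1]<260),red&(p[:,1]<60)&(p[:,1]>0)):
        if k.sum()>5: rep(n+" bar",p[k])
for n,I,f in(("wrist",im,wpts),("side",s,pts),("top",t,pts)):
    p,u,v=f(I,A);h=hsv(I)[v,u]
    g=(h[:,0]>45)&(h[:,0]<80)&(h[:,1]>100)&(abs(p[:,1]-128)<80)&(abs(p[:,0]-510)<30)&(p[:,2]>125)&(p[:,2]<195);rep(n+" green",p[g])
    if g.sum(): print("  x",p[g][:,0].min(),p[g][:,0].max(),"y",p[g][:,1].min(),p[g][:,1].max(),"z",p[g][:,2].min(),p[g][:,2].max())
    g=(h[:,1]<60)&(abs(abs(p[:,1]-124)-58)<8)&(abs(p[:,0]-510)<22)&(abs(p[:,2]-158)<14)
    for k in(g&(p[:,1]>124),g&(p[:,1]<124)): rep(n+" pin",p[k])
E
```

```text
wrist base 4515 ([510.8, 133.7], [182.3, 75.1], 89.2) [510.7 151.9   6. ]
  pct x [473.2 548.3] y [ 55.9 224.2]
wrist white 396 ([510.9, 153.7], [130.1, 27.3], 89.1) [513.2 182.8  52.2]
  z 30 37 55 x 501.3 520.3 y 92.1 213.3
  z 37 43 29 x 501.4 520.2 y 92.0 200.3
  z 43 50 63 x 498.0 525.3 y 92.1 212.4
  z 50 57 149 x 500.2 523.0 y 91.6 214.1
  z 57 63 32 x 501.3 522.8 y 92.5 211.8
  z 63 70 66 x 499.4 523.3 y 88.5 216.9
wrist bar 321 ([512.5, 235.4], [35.8, 7.1], -0.4) [512.  235.5 101.7]
side0 base 822 ([510.5, 127.8], [192.4, 74.8], 89.3) [508.3 111.2   5.1]
  pct x [473.2 547.6] y [ 33.  221.9]
side0 white 115 ([510.1, 129.9], [167.9, 25.9], 88.3) [511.1 133.9  54.7]
  z 30 37 9 x 499.5 516.4 y 82.2 208.6
  z 43 50 12 x 497.5 525.2 y 53.1 204.2
  z 50 57 52 x 497.6 523.6 y 46.2 214.2
  z 57 63 15 x 500.7 519.3 y 79.4 175.1
  z 63 70 23 x 498.6 522.2 y 80.8 211.6
side0 bar 25 ([510.2, 228.9], [27.6, 4.5], 0.4) [510.2 229.5  98.2]
side0 bar 65 ([508.9, 22.8], [34.3, 9.6], -1.1) [510.   21.8  99.3]
top0 base 1640 ([509.9, 128.3], [219.6, 109.4], 89.8) [505.6 125.7   6.2]
  pct x [
[... 553 characters left out ...]
8.66405799144297 175.68248391283777 z 154.0345628678519 186.83716512411635
wrist pin 251 ([509.5, 179.4], [13.5, 8.9], -1.3) [509.5 180.3 161.9]
wrist pin 0 0 0
side green 19 ([506.2, 85.5], [31.3, 2.3], 88.0) [506.   81.8 174.3]
  x 505.1643025805667 507.7330850214117 y 69.75455838788639 101.1412085211864 z 160.9466812911853 184.83146841326607
side pin 0 0 0
side pin 40 ([509.2, 65.4], [13.5, 10.3], 83.2) [509.   63.8 160.5]
top green 157 ([507.2, 88.1], [56.6, 4.7], -88.9) [506.4  88.9 165.3]
  x 504.4239598314871 509.25906388372493 y 59.76508807441694 116.35570061267302 z 135.70792699837864 189.52558121499635
top pin 0 0 0
top pin 37 ([507.5, 63.4], [13.2, 12.5], 18.6) [508.5  63.3 163.3]
```

```bash
python3 - <<'E'
from h import *
im,s,t=pickle.load(open("w2.pkl","rb"));i0=pickle.load(open("ims.pkl","rb"))
A=np.ones((384,512),bool)
def prof(n,p,step=1.5):
    print(n)
    b=np.floor(p[:,1]/step)*step
    print(' '.join(f"{y:.0f}:{np.median(p[b==y][:,2]):.0f}/{np.median(p[b==y][:,0]):.0f}({(b==y).sum()})" for y in np.unique(b)))
for n,I,f,r in(("wrist",im,wpts,(170,200)),("side",s,pts,(50,80)),("top",t,pts,(50,80))):
    p,u,v=f(I,A);prof(n+" pin",p[(abs(p[:,0]-509)<8)&(p[:,1]>r[0])&(p[:,1]<r[1])&(p[:,2]>130)&(p[:,2]<185)])
for n,I,f in(("wrist",im,wpts),("side0",i0["side"],pts),("top0",i0["top"],pts)):
    p,u,v=f(I,A)
    prof(n+" dockline",p[(abs(p[:,0]-511)<3)&(((p[:,1]>160)&(p[:,1]<245))|((p[:,1]>10)&(p[:,1]<95)))&(p[:,2]>-5)&(p[:,2]<110)],2)
    prof(n+" base edge",p[(abs(abs(p[:,0]-511)-28)<6)&(((p[:,1]>218)&(p[:,1]<230))|((p[:,1]>26)&(p[:,1]<40)))&(p[:,2]>-5)&(p[:,2]<20)],1)
E
```

```text
wrist pin
170:185/509(9) 171:177/510(53) 172:158/509(41) 174:156/509(24) 176:161/510(27) 177:162/509(44) 178:163/509(44) 180:163/510(64) 182:162/509(48) 183:158/509(44)
side pin
57:159/507(5) 58:153/508(24) 60:152/507(14) 62:161/508(9) 63:161/503(2) 64:161/504(2) 69:177/507(9) 70:171/509(23) 72:178/507(3) 74:179/507(2) 75:174/505(4) 76:183/509(2) 78:174/506(4) 80:161/505(1)
top pin
58:158/508(10) 60:165/506(10) 62:165/505(7) 63:165/509(7) 64:163/506(4) 66:160/508(4) 68:157/507(5) 69:156/506(5) 70:165/509(13) 72:160/506(6) 74:167/506(4) 75:159/506(6) 76:166/506(6) 78:166/506(5)
wrist dockline
176:13/512(6) 178:6/511(10) 180:22/511(5) 182:22/511(10) 184:22/511(5) 186:22/511(10) 188:22/511(10) 190:7/511(10) 192:20/511(10) 194:33/511(5) 196:61/511(16) 198:62/511(14) 200:60/511(13) 202:55/510(8) 204:53/510(11) 206:55/511(17) 208:58/511(12) 210:62/511(12) 212:66/511(14) 214:70/511(20) 216:73/511(15) 218:77/511(19) 220:80/511(15) 222:83/511(19) 224:87/511(19) 226:90/511(18) 228:94/511(22) 230:100/511(21) 232:102/511(17) 234:102/511(17) 236:102/511(15) 238:101/511(7)
wrist base edge
218:6/51
[... 1836 characters left out ...]
90:28/512(1) 192:29/510(9) 194:39/511(7) 196:49/511(9) 198:50/509(5) 200:46/512(2) 202:51/509(2) 204:54/511(6) 206:59/510(4) 208:59/511(5) 210:64/510(7) 212:71/511(3) 214:69/510(5) 216:76/511(6) 218:81/510(5) 220:83/510(7) 222:89/512(4) 224:90/511(7) 226:94/510(6) 228:101/511(7) 230:2/511(7) 232:102/510(6) 234:5/512(5) 236:2/511(5) 238:1/511(3) 240:1/512(3) 242:0/511(3)
top0 base edge
26:1/489(5) 27:-0/483(5) 28:0/540(5) 29:1/481(4) 30:2/487(2) 31:3/478(2) 32:-0/484(3) 33:1/480(4) 34:3/485(3) 35:5/481(3) 36:6/487(3) 37:6/479(2) 38:7/485(4) 39:5/481(4) 218:6/486(6) 219:8/511(8) 221:6/487(5) 222:7/484(4) 223:5/514(2) 224:2/538(1) 225:1/509(2) 226:1/486(6) 227:1/539(4) 228:1/510(4) 229:2/511(6)
```

Call:
servo_tool(deltas=[[[3,0.6,15],[0,0,0.003]],[[6,1.2,30],[0,0,0.003]],[[7.7,1.4,45],[0,0,0.003]],[[7.7,1.4,58],[0,0,0.003]],[[7.7,1.4,58],[0,0,0.003]]])

```text
t: 6.25
ee_pos: [509.9, 131.6, 129.8]
orientation: [-2.234, -2.206, 0.006]
ft_force: [-1.3, -0.2, -2.0]
width: 11.9
grasp_force: 30.0
```

Call:
servo_tool(deltas=[[[0,0,0],[0,0,0]],[[0,0,0],[0,0,0]],[[0,0,0],[0,0,0]],[[0,0,0],[0,0,0]]])

```text
t: 6.58
ee_pos: [512.2, 132.5, 132.9]
orientation: [2.234, 2.207, 0.002]
ft_force: [0.8, 1.2, -1.0]
width: 11.5
grasp_force: 30.0
```

```bash
cat > m.py <<'E'
from h import *
plan(510.9,131.6,77.3,-0.8)
im=get_image("wrist");s=get_image("side");t=get_image("top");pickle.dump((im,s,t),open("w3.pkl","wb"))
z0=ctrl.get_obs()["ee_pos"][2]-55.3
A=np.ones((384,512),bool);p,u,v=wpts(im,A)
def prof(n,p,step=1.5):
    b=np.floor(p[:,1]/step)*step
    print(n,' '.join(f"{y:.0f}:{np.median(p[b==y][:,2]):.0f}({(b==y).sum()})" for y in np.unique(b)))
prof("pin",p[(abs(p[:,0]-511)<5)&(p[:,1]>172)&(p[:,1]<200)&(p[:,2]>z0+10)&(p[:,2]<z0+60)])
h=hsv(im)[v,u]
g=(h[:,0]>45)&(h[:,0]<80)&(h[:,1]>100)&(abs(p[:,0]-510)<10)&(p[:,1]>150)&(p[:,1]<182)&(p[:,2]>z0+40);print("board top",rect(p[g]))
b=(p[:,2]>3)&(p[:,2]<9)&(abs(p[:,0]-510)<50)&(abs(p[:,1]-190)<40)&(h[:,2]<170);print("base",rect(p[b]))
for a,c in((160,180),(195,205)):
  w=(p[:,2]>45)&(p[:,2]<72)&(abs(p[:,0]-510)<30)&(p[:,1]>a)&(p[:,1]<c)&(h[:,1]<60);q=p[w]
  if len(q):print("white",a,len(q),"x",np.percentile(q[:,0],[1,99]).round(1),(q[:,0]).mean().round(1))
  # inner edges of slot
  l=q[q[:,0]<510.9][:,0];r=q[q[:,0]>510.9][:,0]
  if len(l) and len(r): print("   inner",np.percentile(l,97).round(1),np.percentile(r,3).round(1))
f=cv2.resize(im["frame"][60:300,150:362],(530,600),interpolation=cv2.INTER_CUBIC);cv2.imwrite("pics/w3.png",f)
E
python3 m.py
```

```text
{'t': 6.583, 'qpos': [0.231, 0.411, 1.906, 0.0, 0.823, 0.243], 'ee_pos': [512.159, 132.54, 132.928], 'orientation': [2.234, 2.207, 0.002], 'ft_force': [0.813, 1.24, -1.025], 'moment': [-0.007, -0.088, -0.012], 'width': 11.54}
cur yaw -0.7 shift [-1.  -1.3 55.6] turn [ 0.0017 -0.0004  0.0017]
pin 171:128(9) 172:128(24) 174:128(28) 176:129(23) 177:128(28) 178:128(26) 180:121(85) 182:99(21) 183:99(26) 184:104(16) 186:106(32) 188:106(41) 189:106(37) 190:106(36) 192:99(28)
board top ([508.3, 164.8], [30.7, 16.7], -79.9)
base ([511.5, 187.3], [75.3, 75.0], 89.3)
white 160 295 x [499.2 523.4] 511.2
   inner 506.9 516.5
white 195 158 x [498.5 525.3] 512.5
   inner 506.1 517.4
```

View pics/w3.png

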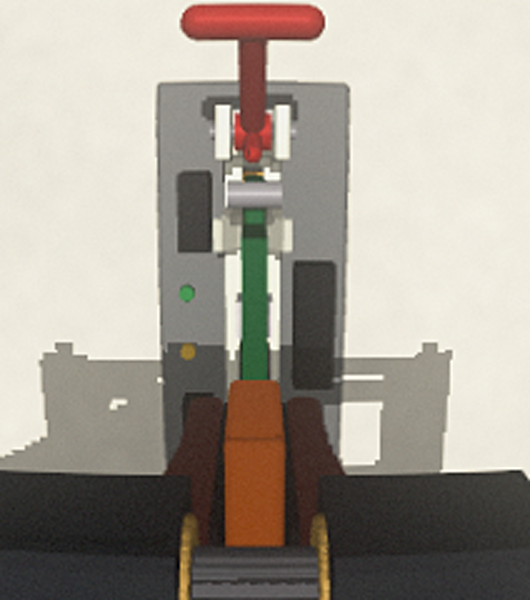

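The pin is at (255,193) and the dock base spans columns 158–348, so they line up to about 1 mm. Next, the numeric offset.

```bash
python3 - <<'E'
from h import *
im=pickle.load(open("w3.pkl","rb"))[0];obs()
p,u,v=wpts(im,np.ones((384,512),bool));h=hsv(im)[v,u]
def row(n,k):
    q=p[k];print(n,len(q),"x lo/hi",np.percentile(q[:,0],[2,98]).round(2),"mid",np.percentile(q[:,0],[2,98]).mean().round(2),"y",q[:,1].mean().round(1),"z",q[:,2].mean().round(1))
B=abs(p[:,0]-511)<12
row("board",B&(h[:,0]>45)&(h[:,0]<85)&(h[:,1]>100)&(p[:,2]>122)&(p[:,2]<135)&(p[:,1]>160)&(p[:,1]<179))
row("pin",B&(h[:,1]<60)&(p[:,2]>103)&(p[:,2]<109)&(p[:,1]>184)&(p[:,1]<193))
for a in(165,175,185,195,205,215):
    row("base",(p[:,2]>3)&(p[:,2]<9)&(abs(p[:,0]-510)<45)&(abs(p[:,1]-a)<5)&(h[:,2]<175))
E
```

```text
{'t': 6.733, 'qpos': [0.231, 0.411, 1.906, -0.0, 0.823, 0.243], 'ee_pos': [511.827, 132.588, 132.531], 'orientation': [2.234, 2.208, 0.001], 'ft_force': [0.22, 0.305, -1.163], 'moment': [-0.031, -0.092, 0.008], 'width': 11.569}
board 301 x lo/hi [509.23 514.42] mid 511.82 y 169.5 z 128.3
pin 240 x lo/hi [505.5  518.84] mid 512.17 y 188.9 z 105.8
base 298 x lo/hi [474.34 548.09] mid 511.21 y 165.1 z 5.9
base 371 x lo/hi [474.61 548.  ] mid 511.3 y 175.3 z 6.1
base 403 x lo/hi [474.9  547.78] mid 511.34 y 184.9 z 6.0
base 536 x lo/hi [475.75 547.94] mid 511.84 y 194.8 z 6.0
base 445 x lo/hi [475.45 548.07] mid 511.76 y 205.1 z 6.0
base 566 x lo/hi [475.92 547.86] mid 511.89 y 215.4 z 6.0
```

Call:
servo_tool(deltas=[[[-0.7,-0.6,6],[0,0,0]],[[-0.7,-0.6,12],[0,0,0]],[[-0.7,-0.6,18],[0,0,0]],[[-0.7,-0.6,23],[0,0,0]],[[-0.7,-0.6,28],[0,0,0]]])

```text
t: 7.15
ee_pos: [510.8, 131.8, 103.1]
orientation: [-2.235, -2.208, 0.001]
ft_force: [-0.2, -0.0, -0.8]
width: 11.7
grasp_force: 30.0
```

Call:
servo_tool(deltas=[[[0,0,3],[0,0,0]],[[0,0,6],[0,0,0]],[[0,0,9],[0,0,0]]])

```text
t: 7.4
ee_pos: [510.8, 131.8, 94.5]
orientation: [-2.235, -2.208, 0.001]
ft_force: [-0.1, 0.7, -0.8]
width: 11.8
grasp_force: 30.0
```

Call:
servo_tool(deltas=[[[0,0,2],[0,0,0]],[[0,0,4],[0,0,0]],[[0,0,6],[0,0,0]],[[0,0,8],[0,0,0]],[[0,0,10],[0,0,0]]])

```text
t: 7.82
ee_pos: [510.9, 131.9, 84.9]
orientation: [2.235, 2.208, 0.0]
ft_force: [-0.0, -0.4, -1.6]
width: 12.1
grasp_force: 30.0
```

Call:
servo_tool(deltas=[[[0,0,1],[0,0,0]],[[0,0,2],[0,0,0]],[[0,0,3],[0,0,0]],[[0,0,4],[0,0,0]]])

```text
t: 8.15
ee_pos: [510.9, 131.9, 80.9]
orientation: [2.235, 2.208, 0.0]
ft_force: [-0.1, 0.9, -1.1]
width: 11.7
grasp_force: 30.0
```

No side force, so it's in the guides. I'll go on slowly down to the contacts.

Call:
servo_tool(deltas=[[[0,0,0.5],[0,0,0]],[[0,0,1],[0,0,0]],[[0,0,1.5],[0,0,0]],[[0,0,2],[0,0,0]],[[0,0,2.5],[0,0,0]]])

```text
t: 8.57
ee_pos: [510.9, 131.9, 78.5]
orientation: [2.235, 2.208, 0.0]
ft_force: [-0.7, 0.0, -1.9]
width: 11.9
grasp_force: 30.0
```

Call:
servo_tool(deltas=[[[0,0,0.4],[0,0,0]],[[0,0,0.8],[0,0,0]],[[0,0,1],[0,0,0]]])

```text
t: 8.82
ee_pos: [510.9, 131.9, 77.4]
orientation: [-2.235, -2.208, 0.0]
ft_force: [-0.1, 0.4, -2.8]
width: 12.2
grasp_force: 30.0
```

Call:
servo_tool(deltas=[[[0,0,0.3],[0,0,0]],[[0,0,0.5],[0,0,0]]])

```text
t: 8.98
ee_pos: [510.9, 131.9, 77.0]
orientation: [2.235, 2.208, 0.0]
ft_force: [-0.4, -0.2, 1.5]
width: 11.5
grasp_force: 30.0
```

```bash
python3 -c "
from h import *
obs()
im=get_image('side');t=get_image('top');pickle.dump((im,t),open('w4.pkl','wb'));obs()
for n,I in(('side',im),('top',t)):
    p,u,v=pts(I,np.ones((384,512),bool));h=hsv(I)[v,u]
    g=(h[:,0]>5)&(h[:,0]<18)&(h[:,1]>190)&(abs(p[:,0]-511)<20)&(abs(p[:,1]-130)<30)
    print(n,'grip',g.sum(),np.percentile(p[g],[2,50,98],axis=0).round(1).tolist() if g.sum() else '')
    g=(h[:,0]>45)&(h[:,0]<85)&(h[:,1]>100)&(abs(p[:,0]-511)<20)&(abs(p[:,1]-130)<70)
    print(n,'green',g.sum(),np.percentile(p[g],[2,50,98],axis=0).round(1).tolist() if g.sum() else '')
"
```

```text
{'t': 8.983, 'qpos': [0.23, 0.503, 1.932, -0.0, 0.707, 0.242], 'ee_pos': [510.916, 131.856, 77.043], 'orientation': [2.235, 2.208, 0.0], 'ft_force': [-0.417, -0.225, 1.507], 'moment': [-0.069, 0.107, -0.048], 'width': 11.51}
{'t': 9.083, 'qpos': [0.23, 0.503, 1.932, 0.0, 0.707, 0.242], 'ee_pos': [510.918, 131.889, 77.074], 'orientation': [-2.235, -2.208, -0.0], 'ft_force': [-0.292, -0.279, 0.285], 'moment': [-0.044, 0.0, -0.002], 'width': 11.679}
side grip 129 [[495.0, 109.4, 74.4], [508.9, 113.4, 105.7], [520.9, 134.9, 224.7]]
side green 27 [[493.5, 77.7, 61.3], [507.7, 97.5, 172.2], [530.4, 118.4, 255.7]]
top grip 18 [[504.3, 111.7, 31.7], [508.7, 112.5, 81.8], [523.4, 121.3, 91.8]]
top green 97 [[505.8, 77.6, 22.1], [507.6, 98.6, 68.3], [514.5, 118.3, 76.2]]
```

Contact felt at TCP z = 77.0, which puts the board's bottom edge at about 22 mm, level with the contacts. I'll let go of it.

Call:
servo_tool(deltas=[[[0,0,0],[0,0,0]],[[0,0,0],[0,0,0]],[[0,0,0],[0,0,0]],[[0,0,0],[0,0,0]]], grip=0)

```text
t: 9.42
ee_pos: [511.1, 131.9, 77.1]
orientation: [2.235, 2.208, 0.0]
ft_force: [0.0, -0.1, -0.4]
width: 35.1
grasp_force: 0.0
```

Call:
servo_tool(deltas=[[[0,0,-4],[0,0,0]],[[0,0,-15],[0,0,0]],[[0,0,-35],[0,0,0]],[[0,0,-60],[0,0,0]],[[0,0,-85],[0,0,0]]])

```text
t: 9.83
ee_pos: [510.6, 131.8, 163.5]
orientation: [-2.235, -2.208, 0.001]
ft_force: [0.6, 0.1, -0.1]
width: 43.8
grasp_force: 0.0
```

```bash
cat > look.py <<'E'
from h import *
import sys
im=get_image('side');t=get_image('top');pickle.dump((im,t),open('w5.pkl','wb'))
for n,I in(('side',im),('top',t)):
    p,u,v=pts(I,np.ones((384,512),bool));h=hsv(I)[v,u];N=(abs(p[:,0]-511)<22)
    g=(h[:,0]>5)&(h[:,0]<18)&(h[:,1]>190)&N&(abs(p[:,1]-130)<30)
    if g.sum()>5:
        q=p[g];k=q[:,2]>np.percentile(q[:,2],95)-4;print(n,'grip top',k.sum(),rect(q[k]),'z',np.median(q[k][:,2]).round(1))
    red=((h[:,0]<5)|(h[:,0]>174))&(h[:,1]>150)&N&(p[:,2]>60)&(p[:,2]<112)
    for a,b in((135,260),(0,125)):
        k=red&(p[:,1]>a)&(p[:,1]<b)
        if k.sum()>5:
            q=p[k];q=q[q[:,2]>np.percentile(q[:,2],90)-6];print(n,'bar',len(q),q.mean(0).round(1))
obs()
E
python3 look.py
python3 -c "
from h import *
plan(510.9,300,130,-0.8)"
```

```text
side grip top 5 ([504.5, 101.4], [28.6, 3.0], -10.4) z 326.2
side bar 23 [510.4 229.5  98.2]
side bar 58 [510.4  21.6  99.3]
top grip top 59 ([509.5, 122.4], [20.6, 11.4], 89.9) z 111.0
top bar 81 [507.2  24.4 102.2]
{'t': 9.933, 'qpos': [0.23, 0.359, 1.887, 0.0, 0.888, 0.242], 'ee_pos': [513.619, 132.525, 166.578], 'orientation': [2.232, 2.205, 0.01], 'ft_force': [0.109, 0.069, -0.892], 'moment': [-0.043, -0.04, 0.031], 'width': 43.882}
{'t': 9.933, 'qpos': [0.23, 0.359, 1.887, 0.0, 0.888, 0.242], 'ee_pos': [513.619, 132.525, 166.578], 'orientation': [2.232, 2.205, 0.01], 'ft_force': [0.109, 0.069, -0.892], 'moment': [-0.043, -0.04, 0.031], 'width': 43.882}
cur yaw -0.69 shift [167.4  -5.   36.9] turn [ 0.0075 -0.0019  0.002 ]
```

Call:
servo_tool(deltas=[[[36,0,0],[0,0,0]],[[75,0,0],[0,0,0]],[[112,1,0],[0,0,0]],[[138,1,0],[0,0,0]],[[144,1,0],[0,0,0]]], grip=0.64)

```text
t: 10.35
ee_pos: [513.6, 279.5, 162.2]
orientation: [-2.232, -2.211, -0.003]
ft_force: [-0.2, -0.3, 0.7]
width: 16.7
grasp_force: 0.0
```

Call:
servo_tool(deltas=[[[0,0,25],[0,0,0]],[[0,0,50],[0,0,0]],[[0,0,66],[0,0,0]],[[0,0,73],[0,0,0]],[[0,0,73],[0,0,0]]])

```text
t: 10.77
ee_pos: [512.4, 274.6, 87.3]
orientation: [-2.234, -2.207, 0.006]
ft_force: [-0.2, 0.0, -0.3]
width: 15.6
grasp_force: 0.0
```

```bash
python3 -c "
from h import *
plan(512.0,225,92,-0.8)
im=get_image('wrist');cv2.imwrite('pics/w6.png',im['frame']);t=get_image('top');s=get_image('side')
cv2.imwrite('pics/ts6.png',np.hstack([cv2.resize(t['frame'][150:260,80:240],(400,275)),cv2.resize(s['frame'][80:210,170:310],(400,275))]))
plan(512.0,225,92,-0.8)
p,u,v=wpts(im,np.ones((384,512),bool));h=hsv(im)[v,u]
red=((h[:,0]<5)|(h[:,0]>174))&(h[:,1]>150)&(abs(p[:,0]-511)<22)&(p[:,2]>85)&(p[:,2]<108)&(abs(p[:,1]-235)<20)
q=p[red];print(len(q),rect(q),q.mean(0)) if len(q)>4 else 0
"
```

```text
{'t': 10.767, 'qpos': [0.472, 0.547, 1.806, -0.0, 0.793, 0.484], 'ee_pos': [512.365, 274.625, 87.292], 'orientation': [-2.234, -2.207, 0.006], 'ft_force': [-0.202, 0.015, -0.291], 'moment': [-0.026, -0.084, 0.001], 'width': 15.553}
cur yaw -0.71 shift [-49.6   0.2  -4.6] turn [-0.0033  0.0019  0.0016]
{'t': 10.917, 'qpos': [0.472, 0.543, 1.803, -0.0, 0.794, 0.484], 'ee_pos': [514.304, 275.794, 89.942], 'orientation': [2.235, 2.207, 0.002], 'ft_force': [0.55, -0.381, -0.767], 'moment': [-0.035, -0.093, -0.044], 'width': 15.654}
cur yaw -0.71 shift [-50.8  -1.7  -2.1] turn [ 0.0012 -0.0006  0.0015]
114 ([511.3, 233.3], [25.3, 3.8], -0.2) [511.25902767 233.43758137 102.0641738 ]
```

View pics/ts6.png

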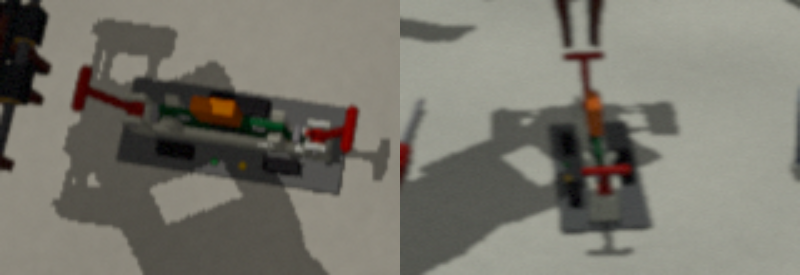

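View pics/w6.png

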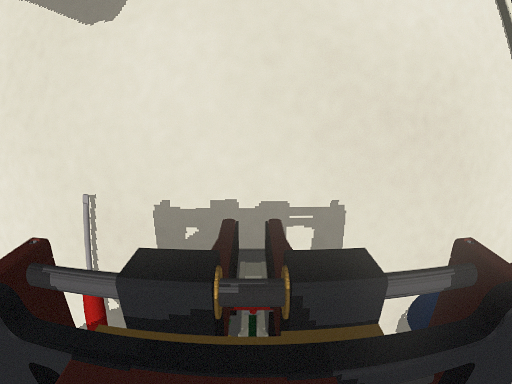

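The pictures show the board upright in the slot, the grip in the top view at (215,108), both levers open, and the fingers outside the left bar straddling its shank. Now I'll start the left lever.

Call:
servo_tool(deltas=[[[-8,-1.5,-1],[0,0,0]],[[-16,-1.5,-2],[0,0,0]],[[-24,-1.5,-3],[0,0,0]],[[-29,-1.5,-4],[0,0,0]],[[-34,-1.5,-4],[0,0,0]]])

```text
t: 11.33
ee_pos: [512.5, 241.5, 94.0]
orientation: [2.235, 2.207, 0.003]
ft_force: [-0.1, 2.4, 1.2]
width: 15.6
grasp_force: 1.2
```

Call:
servo_tool(deltas=[[[-5,0,0],[0,0,0]],[[-10,0,0],[0,0,0]],[[-15,0,0],[0,0,0]],[[-20,0,0],[0,0,0]],[[-24,0,0],[0,0,0]]])

```text
t: 11.75
ee_pos: [511.3, 217.2, 92.8]
orientation: [-2.235, -2.208, 0.001]
ft_force: [-0.1, 1.5, 1.6]
width: 15.9
grasp_force: 0.6
```

```bash
python3 look.py
```

```text
side grip top 21 ([507.1, 125.1], [29.1, 6.8], -88.2) z 108.9
side bar 26 [510.5 196.6 106.7]
side bar 63 [508.8  22.   99.6]
top grip top 99 ([509.7, 128.4], [32.9, 12.0], -85.3) z 110.5
top bar 73 [510.2 199.1 109.7]
top bar 82 [506.9  24.5 102.4]
{'t': 11.85, 'qpos': [0.38, 0.508, 1.864, -0.0, 0.771, 0.393], 'ee_pos': [511.066, 216.946, 92.681], 'orientation': [-2.235, -2.207, 0.002], 'ft_force': [0.306, 0.039, 0.873], 'moment': [-0.042, -0.094, 0.031], 'width': 15.97}
```

Call:
servo_tool(deltas=[[[6,0,0],[0,0,0]],[[12,0,-3],[0,0,0]],[[12,0,-30],[0,0,0]],[[2,0,-42],[0,0,0]],[[-36,0.5,-42],[0,0,0]]])

```text
t: 12.27
ee_pos: [514.3, 185.5, 138.1]
orientation: [2.228, 2.211, 0.011]
ft_force: [1.0, 0.3, 0.2]
width: 15.8
grasp_force: 0.0
```

Call:
servo_tool(deltas=[[[-40,0.5,0],[0,0,0]],[[-80,0.5,0],[0,0,0]],[[-120,0.5,0],[0,0,0]],[[-160,0.5,0],[0,0,0]],[[-193,0.5,0],[0,0,0]]])

```text
t: 12.68
ee_pos: [509.4, -13.6, 135.5]
orientation: [2.234, 2.207, 0.001]
ft_force: [0.5, 0.5, -0.2]
width: 16.1
grasp_force: 0.0
```

Call:
servo_tool(deltas=[[[0,0,5],[0,0,0]],[[0,0,20],[0,0,0]],[[0,0,36],[0,0,0]],[[0,0,40],[0,0,0]],[[0,0,40],[0,0,0]]])

```text
t: 13.1
ee_pos: [508.8, -10.8, 94.1]
orientation: [-2.233, -2.207, 0.002]
ft_force: [-1.3, 0.0, -0.2]
width: 15.9
grasp_force: 0.0
```

Call:
servo_tool(deltas=[[[0,0,0],[0,0,0]],[[0,0,0],[0,0,0]]])

```text
t: 13.27
ee_pos: [510.2, -10.8, 95.7]
orientation: [2.233, 2.208, 0.001]
ft_force: [0.0, 0.1, -0.6]
width: 15.7
grasp_force: 0.0
```

```bash
python3 -c "
from h import *
plan(509.2,0,93,-0.8)
t=get_image('top');p,u,v=pts(t,np.ones((384,512),bool));h=hsv(t)[v,u]
"; python3 look.py
```

```text
{'t': 13.267, 'qpos': [-0.044, 0.451, 1.964, 0.0, 0.726, -0.033], 'ee_pos': [510.215, -10.771, 95.682], 'orientation': [2.233, 2.208, 0.001], 'ft_force': [0.016, 0.065, -0.616], 'moment': [-0.026, -0.05, 0.005], 'width': 15.686}
cur yaw -0.65 shift [10.8 -1.1  2.7] turn [0.0011 0.     0.0026]
side bar 27 [512.8  22.1  99.3]
top bar 29 [519.1 198.6 110. ]
{'t': 13.417, 'qpos': [-0.045, 0.451, 1.964, 0.0, 0.726, -0.033], 'ee_pos': [510.175, -10.917, 95.655], 'orientation': [2.234, 2.208, 0.001], 'ft_force': [0.291, 0.689, 0.14], 'moment': [0.002, 0.005, -0.017], 'width': 16.028}
```

Call:
servo_tool(deltas=[[[8,-1,1],[0,0,0]],[[15,-1,2],[0,0,0]],[[20,-1,2],[0,0,0]],[[25,-1,2],[0,0,0]],[[30,-1,2],[0,0,0]]])

```text
t: 13.83
ee_pos: [509.3, 19.4, 93.2]
orientation: [2.234, 2.208, 0.0]
ft_force: [0.4, -2.3, 2.8]
width: 15.6
grasp_force: 1.1
```

Call:
servo_tool(deltas=[[[5,0,0],[0,0,0]],[[10,0,0],[0,0,0]],[[15,0,0],[0,0,0]],[[19,0,0],[0,0,0]],[[22,0,0],[0,0,0]]])

```text
t: 14.25
ee_pos: [509.3, 41.5, 92.9]
orientation: [-2.234, -2.208, -0.0]
ft_force: [-0.2, -1.8, 1.1]
width: 16.1
grasp_force: 0.6
```

Call:
servo_tool(deltas=[[[1.2,0,0],[0,0,0]],[[2.4,0,0],[0,0,0]],[[3,0,0],[0,0,0]]])

```text
t: 14.5
ee_pos: [509.3, 44.0, 92.9]
orientation: [-2.235, -2.208, 0.0]
ft_force: [-0.7, -0.5, 0.3]
width: 15.8
grasp_force: 0.5
```

```bash
python3 look.py
```

```text
side grip top 5 ([509.9, 126.5], [29.6, 2.4], 84.2) z 108.7
side bar 29 [510.5  53.8 106.6]
{'t': 14.6, 'qpos': [0.063, 0.457, 1.962, 0.0, 0.722, 0.075], 'ee_pos': [509.269, 43.926, 92.914], 'orientation': [-2.235, -2.208, 0.0], 'ft_force': [0.452, -0.077, 0.979], 'moment': [0.003, -0.051, 0.028], 'width': 16.031}
```

Call:
servo_tool(deltas=[[[1,0,0],[0,0,0]],[[2,0,0],[0,0,0]],[[3,0,0],[0,0,0]]])

```text
t: 14.85
ee_pos: [509.2, 46.7, 92.9]
orientation: [-2.235, -2.208, 0.001]
ft_force: [-0.6, -2.4, -0.8]
width: 15.6
grasp_force: 1.2
```

Call:
servo_tool(deltas=[[[1,0,0],[0,0,0]],[[2,0,0],[0,0,0]],[[3,0,0],[0,0,0]]])

```text
t: 15.1
ee_pos: [509.2, 49.6, 92.8]
orientation: [2.235, 2.208, -0.001]
ft_force: [1.3, -3.6, -4.3]
width: 15.6
grasp_force: 2.3
```

Call:
servo_tool(deltas=[[[1,0,0.3],[0,0,0]],[[2,0,0.6],[0,0,0]],[[3,0,0.9],[0,0,0]]])

```text
t: 15.35
ee_pos: [509.4, 52.9, 92.1]
orientation: [-2.235, -2.208, 0.0]
ft_force: [-1.1, -4.0, 1.0]
width: 15.7
grasp_force: 2.1
```

Call:
servo_tool(deltas=[[[-6,0,0],[0,0,0]],[[-12,0,-3],[0,0,0]],[[-14,0,-30],[0,0,0]],[[-2,0,-43],[0,0,0]],[[36,0,-43],[0,0,0]]])

```text
t: 15.77
ee_pos: [512.0, 86.6, 138.0]
orientation: [2.238, 2.201, 0.006]
ft_force: [1.6, 0.7, -0.7]
width: 15.6
grasp_force: 0.0
```

Call:
servo_tool(deltas=[[[40,0,0],[0,0,0]],[[80,0,0],[0,0,0]],[[120,0,0],[0,0,0]],[[141,0,0],[0,0,0]],[[141,0,0],[0,0,0]]])

```text
t: 16.18
ee_pos: [512.1, 233.8, 135.7]
orientation: [-2.231, -2.212, -0.004]
ft_force: [0.7, -0.4, 0.3]
width: 15.8
grasp_force: 0.0
```

Call:
servo_tool(deltas=[[[0,0,5],[0,0,0]],[[0,0,20],[0,0,0]],[[0,0,36],[0,0,0]],[[0,0,42],[0,0,0]],[[0,0,42],[0,0,0]]])

```text
t: 16.6
ee_pos: [510.4, 227.9, 91.5]
orientation: [-2.236, -2.205, 0.005]
ft_force: [-0.5, -0.9, -0.4]
width: 16.0
grasp_force: 0.0
```

```bash
python3 look.py
```

```text
side grip top 22 ([507.1, 125.9], [32.3, 6.7], -86.3) z 108.2
side bar 21 [511.2 195.9 107. ]
side bar 58 [509.   63.9 105.6]
top grip top 96 ([509.8, 128.0], [32.9, 11.6], -89.7) z 110.2
top bar 61 [509.1 199.4 109.7]
top bar 86 [508.1  66.4 108.4]
{'t': 16.7, 'qpos': [0.399, 0.513, 1.853, 0.0, 0.777, 0.413], 'ee_pos': [511.682, 228.842, 93.138], 'orientation': [-2.236, -2.206, 0.001], 'ft_force': [-0.471, -0.117, -0.126], 'moment': [-0.04, -0.101, -0.01], 'width': 15.717}
```

Call:
servo_tool(deltas=[[[-5,0.3,0],[0,0,0]],[[-10,0.3,0],[0,0,0]],[[-14,0.3,0],[0,0,0]],[[-16,0.3,0],[0,0,0]],[[-17.5,0.3,0],[0,0,0]]])

```text
t: 17.12
ee_pos: [512.1, 212.2, 93.6]
orientation: [2.235, 2.207, 0.002]
ft_force: [-1.1, 2.8, 1.9]
width: 15.8
grasp_force: 1.2
```

Call:
servo_tool(deltas=[[[-1.2,0,0],[0,0,0]],[[-2.4,0,0],[0,0,0]],[[-3.6,0,0],[0,0,0]],[[-4.5,0,0.3],[0,0,0]]])

```text
t: 17.45
ee_pos: [512.0, 208.3, 93.1]
orientation: [2.234, 2.208, 0.002]
ft_force: [1.0, 4.2, 3.9]
width: 15.8
grasp_force: 2.1
```

Call:
servo_tool(deltas=[[[-1,0,0.3],[0,0,0]],[[-2,0,0.5],[0,0,0]],[[-3,0,0.8],[0,0,0]]])

```text
t: 17.7
ee_pos: [511.9, 205.0, 92.1]
orientation: [2.234, 2.208, 0.001]
ft_force: [0.7, 4.3, 3.1]
width: 15.8
grasp_force: 2.1
```

Call:
servo_tool(deltas=[[[-1,0,0.3],[0,0,0]],[[-2,0,0.6],[0,0,0]],[[-3,0,1],[0,0,0]]])

```text
t: 17.95
ee_pos: [511.6, 201.8, 91.0]
orientation: [2.235, 2.208, 0.0]
ft_force: [0.8, 4.3, 3.4]
width: 15.6
grasp_force: 2.0
```

Call:
servo_tool(deltas=[[[6,0,0],[0,0,0]],[[12,0,-3],[0,0,0]],[[14,0,-30],[0,0,0]],[[4,0,-44],[0,0,0]],[[-34,0,-44],[0,0,0]]])

```text
t: 18.37
ee_pos: [513.3, 171.3, 137.7]
orientation: [2.228, 2.211, 0.008]
ft_force: [1.7, -0.0, 0.2]
width: 15.8
grasp_force: 0.0
```

Call:
servo_tool(deltas=[[[-40,0,0],[0,0,0]],[[-80,0,0],[0,0,0]],[[-115,0,0],[0,0,0]],[[-130,0,0],[0,0,0]],[[-130,0,0],[0,0,0]]])

```text
t: 18.78
ee_pos: [508.7, 35.2, 134.7]
orientation: [-2.238, -2.204, 0.003]
ft_force: [0.9, -0.4, 0.0]
width: 15.9
grasp_force: 0.0
```

Call:
servo_tool(deltas=[[[0,0,5],[0,0,0]],[[0,0,20],[0,0,0]],[[0,0,36],[0,0,0]],[[0,0,44],[0,0,0]],[[0,0,44],[0,0,0]]])

```text
t: 19.2
ee_pos: [508.0, 39.0, 89.0]
orientation: [-2.231, -2.208, 0.005]
ft_force: [-0.5, -0.1, 0.1]
width: 15.3
grasp_force: 0.0
```

```bash
python3 look.py
```

```text
side grip top 7 ([510.0, 132.7], [10.7, 3.7], -83.2) z 106.7
side bar 28 [508.9  58.4 106. ]
{'t': 19.3, 'qpos': [0.053, 0.461, 1.963, 0.0, 0.719, 0.063], 'ee_pos': [509.358, 38.708, 90.71], 'orientation': [-2.233, -2.209, 0.001], 'ft_force': [-0.044, 0.159, -0.082], 'moment': [-0.056, -0.082, 0.076], 'width': 15.743}
```

Call:
servo_tool(deltas=[[[5,0,0],[0,0,0]],[[10,0,0],[0,0,0]],[[13,0,0],[0,0,0]],[[15,0,0],[0,0,0]],[[16.5,0,0],[0,0,0]]])

```text
t: 19.72
ee_pos: [510.2, 54.3, 91.3]
orientation: [2.233, 2.208, 0.001]
ft_force: [2.6, -5.4, -2.7]
width: 15.9
grasp_force: 2.6
```

Call:
servo_tool(deltas=[[[1.2,0,0.3],[0,0,0]],[[2.4,0,0.6],[0,0,0]],[[3.6,0,1],[0,0,0]],[[4.8,0,1.3],[0,0,0]]])

```text
t: 20.05
ee_pos: [510.3, 59.1, 90.0]
orientation: [2.234, 2.207, 0.001]
ft_force: [1.1, -5.2, 1.1]
width: 15.6
grasp_force: 2.3
```

Call:
servo_tool(deltas=[[[1.2,0,0.4],[0,0,0]],[[2.4,0,0.8],[0,0,0]],[[3.6,0,1.2],[0,0,0]]])

```text
t: 20.3
ee_pos: [510.3, 62.9, 88.7]
orientation: [2.234, 2.208, 0.001]
ft_force: [1.1, -4.0, 2.6]
width: 15.9
grasp_force: 2.0
```

Call:
servo_tool(deltas=[[[-6,0,0],[0,0,0]],[[-13,0,-3],[0,0,0]],[[-15,0,-30],[0,0,0]],[[-5,0,-47],[0,0,0]],[[33,0,-47],[0,0,0]]])

```text
t: 20.72
ee_pos: [511.8, 93.2, 138.3]
orientation: [2.238, 2.201, 0.004]
ft_force: [1.0, 0.6, -0.0]
width: 15.7
grasp_force: 0.0
```

Call:
servo_tool(deltas=[[[40,0,0],[0,0,0]],[[80,0,0],[0,0,0]],[[110,0,0],[0,0,0]],[[120,0,0],[0,0,0]],[[120,0,0],[0,0,0]]])

```text
t: 21.13
ee_pos: [511.3, 217.4, 135.3]
orientation: [-2.231, -2.211, 0.0]
ft_force: [0.3, 0.4, 1.1]
width: 15.9
grasp_force: 0.0
```

Call:
servo_tool(deltas=[[[0,0,5],[0,0,0]],[[0,0,20],[0,0,0]],[[0,0,36],[0,0,0]],[[0,0,46],[0,0,0]],[[0,0,46],[0,0,0]]])

```text
t: 21.55
ee_pos: [510.1, 213.4, 87.2]
orientation: [-2.235, -2.205, 0.007]
ft_force: [-1.1, 0.3, 0.7]
width: 16.2
grasp_force: 0.0
```

```bash
python3 look.py
```

```text
side grip top 24 ([507.3, 125.0], [30.7, 6.9], 84.2) z 105.3
side bar 25 [508.8 184.1 104.5]
side bar 50 [509.9  73.5 102.4]
top grip top 91 ([510.4, 128.0], [32.1, 11.7], -89.5) z 107.7
top bar 78 [510.1 186.9 107.3]
top bar 83 [509.1  75.7 105.5]
{'t': 21.65, 'qpos': [0.376, 0.513, 1.867, -0.0, 0.764, 0.389], 'ee_pos': [511.497, 214.547, 89.153], 'orientation': [-2.236, -2.206, 0.002], 'ft_force': [-0.104, -0.138, -0.294], 'moment': [-0.029, -0.138, 0.04], 'width': 15.819}
```

Call:
servo_tool(deltas=[[[-5,0.3,0],[0,0,0]],[[-9,0.3,0],[0,0,0]],[[-11,0.3,0],[0,0,0]],[[-13,0.3,0],[0,0,0]]])

```text
t: 21.98
ee_pos: [512.3, 202.8, 90.0]
orientation: [-2.236, -2.207, -0.003]
ft_force: [0.1, 4.5, -3.3]
width: 15.7
grasp_force: 2.2
```

Call:
servo_tool(deltas=[[[-1,0,0.3],[0,0,0]],[[-2,0,0.6],[0,0,0]],[[-3,0,0.9],[0,0,0]],[[-4,0,1.2],[0,0,0]]])

```text
t: 22.32
ee_pos: [512.2, 199.1, 88.7]
orientation: [2.234, 2.208, 0.002]
ft_force: [-0.1, 3.5, 2.3]
width: 15.8
grasp_force: 1.7
```

Call:
servo_tool(deltas=[[[-1,0,0.4],[0,0,0]],[[-2,0,0.8],[0,0,0]],[[-3,0,1.2],[0,0,0]]])

```text
t: 22.57
ee_pos: [512.1, 195.8, 87.2]
orientation: [2.234, 2.208, 0.001]
ft_force: [0.7, 4.5, 4.1]
width: 16.0
grasp_force: 1.8
```

Call:
servo_tool(deltas=[[[-1,0,0.4],[0,0,0]],[[-2,0,0.9],[0,0,0]]])

```text
t: 22.73
ee_pos: [512.0, 193.7, 86.2]
orientation: [2.235, 2.208, 0.001]
ft_force: [0.9, 4.0, 2.1]
width: 16.0
grasp_force: 1.7
```

Call:
servo_tool(deltas=[[[-1,0,0.5],[0,0,0]],[[-2,0,1],[0,0,0]]])

```text
t: 22.9
ee_pos: [511.8, 191.6, 85.1]
orientation: [2.235, 2.208, 0.0]
ft_force: [1.3, 4.1, 3.2]
width: 15.9
grasp_force: 1.6
```

Call:
servo_tool(deltas=[[[6,0,0],[0,0,0]],[[13,0,-3],[0,0,0]],[[15,0,-30],[0,0,0]],[[6,0,-50],[0,0,0]],[[-32,-0.5,-50],[0,0,0]]])

```text
t: 23.32
ee_pos: [513.6, 163.6, 138.6]
orientation: [2.228, 2.211, 0.01]
ft_force: [1.4, -0.5, 0.1]
width: 15.8
grasp_force: 0.0
```

Call:
servo_tool(deltas=[[[-40,0,0],[0,0,0]],[[-80,0,0],[0,0,0]],[[-102,0,0],[0,0,0]],[[-110,0,0],[0,0,0]],[[-110,0,0],[0,0,0]]])

```text
t: 23.73
ee_pos: [509.2, 48.6, 135.1]
orientation: [-2.237, -2.205, 0.001]
ft_force: [0.2, -0.3, 0.6]
width: 15.7
grasp_force: 0.0
```

Call:
servo_tool(deltas=[[[0,0,5],[0,0,0]],[[0,0,20],[0,0,0]],[[0,0,36],[0,0,0]],[[0,0,47],[0,0,0]],[[0,0,47],[0,0,0]]])

```text
t: 24.15
ee_pos: [507.9, 51.0, 85.8]
orientation: [-2.231, -2.208, 0.005]
ft_force: [-0.3, -0.1, 0.2]
width: 15.7
grasp_force: 0.0
```

```bash
python3 look.py
```

```text
side grip top 9 ([508.8, 127.0], [28.1, 2.7], 88.9) z 104.1
side bar 28 [510.2  69.9 103.3]
{'t': 24.25, 'qpos': [0.076, 0.468, 1.962, 0.0, 0.714, 0.087], 'ee_pos': [509.199, 50.683, 87.724], 'orientation': [-2.233, -2.209, 0.002], 'ft_force': [-0.183, 0.081, 0.498], 'moment': [0.016, -0.106, -0.073], 'width': 15.388}
```

Call:
servo_tool(deltas=[[[5,0,0],[0,0,0]],[[9,0,0],[0,0,0]],[[11,0,0],[0,0,0]],[[12.5,0,0.5],[0,0,0]]])

```text
t: 24.58
ee_pos: [510.2, 62.5, 88.3]
orientation: [2.233, 2.208, 0.001]
ft_force: [0.5, -4.0, 2.2]
width: 15.8
grasp_force: 1.7
```

Call:
servo_tool(deltas=[[[1,0,0.4],[0,0,0]],[[2,0,0.8],[0,0,0]],[[3,0,1.2],[0,0,0]]])

```text
t: 24.83
ee_pos: [510.1, 65.2, 86.8]
orientation: [2.234, 2.207, 0.001]
ft_force: [1.2, -2.4, 3.4]
width: 16.0
grasp_force: 1.7
```

Call:
servo_tool(deltas=[[[1,0,0.5],[0,0,0]],[[2,0,1],[0,0,0]]])

```text
t: 25.0
ee_pos: [510.0, 67.2, 85.6]
orientation: [2.235, 2.208, 0.001]
ft_force: [1.0, -3.6, 3.0]
width: 15.6
grasp_force: 1.7
```

Call:
servo_tool(deltas=[[[1,0,0.5],[0,0,0]],[[2,0,1],[0,0,0]]])

```text
t: 25.17
ee_pos: [509.9, 69.3, 84.5]
orientation: [2.235, 2.208, 0.0]
ft_force: [1.2, -3.0, 3.5]
width: 15.6
grasp_force: 1.7
```

Call:
servo_tool(deltas=[[[1,0,0.5],[0,0,0]],[[2,0,1.1],[0,0,0]]])

```text
t: 25.33
ee_pos: [509.9, 71.4, 83.4]
orientation: [2.235, 2.208, 0.0]
ft_force: [2.0, -4.2, 2.6]
width: 15.9
grasp_force: 1.7
```

Call:
servo_tool(deltas=[[[1,0,0.5],[0,0,0]],[[2,0,1.1],[0,0,0]]])

```text
t: 25.5
ee_pos: [509.9, 73.3, 82.2]
orientation: [2.235, 2.208, 0.0]
ft_force: [1.2, -2.9, 2.2]
width: 15.7
grasp_force: 1.8
```

Call:
servo_tool(deltas=[[[-6,0,0],[0,0,0]],[[-13,0,-3],[0,0,0]],[[-15,0,-30],[0,0,0]],[[-6,0,-52],[0,0,0]],[[32,0.5,-52],[0,0,0]]])

```text
t: 25.92
ee_pos: [512.4, 102.6, 137.6]
orientation: [2.238, 2.201, 0.004]
ft_force: [2.1, 0.0, -0.6]
width: 15.9
grasp_force: 0.0
```

Call:
servo_tool(deltas=[[[40,0,0],[0,0,0]],[[75,0,0],[0,0,0]],[[94,0,0],[0,0,0]],[[99,0,0],[0,0,0]],[[99,0,0],[0,0,0]]])

```text
t: 26.33
ee_pos: [511.4, 205.0, 134.1]
orientation: [-2.232, -2.21, 0.001]
ft_force: [0.3, -0.1, -0.3]
width: 16.0
grasp_force: 0.0
```

Call:
servo_tool(deltas=[[[0,0,5],[0,0,0]],[[0,0,20],[0,0,0]],[[0,0,36],[0,0,0]],[[0,0,49],[0,0,0]],[[0,0,49],[0,0,0]]])

```text
t: 26.75
ee_pos: [509.9, 201.8, 82.7]
orientation: [-2.235, -2.205, 0.008]
ft_force: [-0.2, 0.1, -1.0]
width: 16.0
grasp_force: 0.0
```

```bash
python3 look.py
```

```text
side grip top 25 ([507.3, 125.1], [28.9, 7.0], 84.3) z 102.4
side bar 23 [511.  173.4 100.1]
side bar 40 [508.8  83.4  96.6]
top grip top 90 ([510.4, 127.6], [33.5, 11.8], 88.0) z 104.8
top bar 82 [509.6 175.9 103.5]
top bar 83 [508.5  86.7  99.7]
{'t': 26.85, 'qpos': [0.356, 0.515, 1.878, -0.0, 0.751, 0.369], 'ee_pos': [511.437, 202.787, 84.815], 'orientation': [-2.236, -2.206, 0.003], 'ft_force': [-0.48, -0.593, -0.112], 'moment': [-0.083, -0.152, -0.008], 'width': 15.74}
```

Call:
servo_tool(deltas=[[[-5,0.3,0],[0,0,0]],[[-8,0.3,0],[0,0,0]],[[-10,0.3,0],[0,0,0]],[[-11.5,0.3,0.4],[0,0,0]]])

```text
t: 27.18
ee_pos: [512.6, 192.6, 85.7]
orientation: [2.235, 2.207, 0.002]
ft_force: [0.4, 2.1, 1.5]
width: 15.9
grasp_force: 1.2
```

Call:
servo_tool(deltas=[[[-1,0,0.5],[0,0,0]],[[-2,0,1],[0,0,0]]])

```text
t: 27.35
ee_pos: [512.6, 191.1, 84.4]
orientation: [2.235, 2.208, 0.003]
ft_force: [0.8, 2.9, 2.2]
width: 15.9
grasp_force: 1.4
```

Call:
servo_tool(deltas=[[[-1,0,0.6],[0,0,0]],[[-2,0,1.2],[0,0,0]]])

```text
t: 27.52
ee_pos: [512.4, 189.1, 82.9]
orientation: [2.234, 2.208, 0.002]
ft_force: [0.9, 3.9, 2.1]
width: 15.7
grasp_force: 1.5
```

Call:
servo_tool(deltas=[[[-1,0,0.5],[0,0,0]],[[-2,0,1.1],[0,0,0]]])

```text
t: 27.68
ee_pos: [512.3, 186.9, 81.7]
orientation: [2.234, 2.208, 0.001]
ft_force: [1.8, 2.9, 2.1]
width: 15.7
grasp_force: 1.5
```

Call:
servo_tool(deltas=[[[-1,0,0.6],[0,0,0]],[[-2,0,1.2],[0,0,0]]])

```text
t: 27.85
ee_pos: [512.2, 184.8, 80.4]
orientation: [2.234, 2.208, 0.001]
ft_force: [1.9, 3.8, 2.3]
width: 15.9
grasp_force: 1.6
```

Call:
servo_tool(deltas=[[[-1,0,0.6],[0,0,0]],[[-2,0,1.3],[0,0,0]]])

```text
t: 28.02
ee_pos: [512.2, 182.8, 79.0]
orientation: [2.235, 2.208, 0.001]
ft_force: [1.5, 3.8, 1.1]
width: 15.7
grasp_force: 1.8
```

Call:
servo_tool(deltas=[[[-0.7,0,0.5],[0,0,0]],[[-1.4,0,1],[0,0,0]]])

```text
t: 28.18
ee_pos: [512.1, 181.4, 78.0]
orientation: [2.235, 2.208, 0.001]
ft_force: [2.3, 3.9, 1.3]
width: 15.8
grasp_force: 1.9
```

Call:
servo_tool(deltas=[[[6,0,0],[0,0,0]],[[13,0,-3],[0,0,0]],[[15,0,-30],[0,0,0]],[[6,0,-56],[0,0,0]],[[-32,-0.5,-56],[0,0,0]]])

```text
t: 28.6
ee_pos: [513.9, 153.2, 138.1]
orientation: [2.228, 2.211, 0.01]
ft_force: [1.2, -0.9, 1.0]
width: 15.8
grasp_force: 0.0
```

Call:
servo_tool(deltas=[[[-38,0,0],[0,0,0]],[[-70,0,0],[0,0,0]],[[-86,0,0],[0,0,0]],[[-89,0,0],[0,0,0]],[[-89,0,0],[0,0,0]]])

```text
t: 29.02
ee_pos: [509.5, 59.8, 134.0]
orientation: [-2.236, -2.206, 0.001]
ft_force: [0.1, -0.7, -0.3]
width: 16.0
grasp_force: 0.0
```

Call:
servo_tool(deltas=[[[0,0,5],[0,0,0]],[[0,0,20],[0,0,0]],[[0,0,38],[0,0,0]],[[0,0,52],[0,0,0]],[[0,0,52],[0,0,0]]])

```text
t: 29.43
ee_pos: [507.9, 61.6, 79.4]
orientation: [-2.23, -2.208, 0.006]
ft_force: [-0.4, 0.4, -1.2]
width: 15.9
grasp_force: 0.0
```

```bash
python3 look.py
```

```text
side grip top 17 ([508.9, 129.9], [33.4, 4.6], 84.0) z 100.8
side bar 18 [516.5 160.9  93.7]
side bar 33 [507.1  76.8  98.3]
{'t': 29.533, 'qpos': [0.097, 0.48, 1.961, 0.0, 0.702, 0.107], 'ee_pos': [509.459, 61.44, 81.549], 'orientation': [-2.232, -2.209, 0.002], 'ft_force': [0.051, -0.288, -0.534], 'moment': [-0.046, -0.118, -0.006], 'width': 15.593}
```

Call:
servo_tool(deltas=[[[5,0,0],[0,0,0]],[[8,0,0],[0,0,0]],[[10,0,0],[0,0,0]],[[12,0,0.4],[0,0,0]]])

```text
t: 29.87
ee_pos: [510.7, 72.6, 82.4]
orientation: [2.233, 2.208, 0.001]
ft_force: [0.6, -5.7, -1.6]
width: 15.5
grasp_force: 2.6
```

Call:
servo_tool(deltas=[[[1,0,0.6],[0,0,0]],[[2,0,1.2],[0,0,0]]])

```text
t: 30.03
ee_pos: [510.6, 74.3, 80.9]
orientation: [2.234, 2.207, 0.001]
ft_force: [0.7, -2.6, 2.5]
width: 16.1
grasp_force: 1.4
```

Call:
servo_tool(deltas=[[[1,0,0.7],[0,0,0]],[[2,0,1.4],[0,0,0]]])

```text
t: 30.2
ee_pos: [510.5, 76.3, 79.3]
orientation: [2.235, 2.207, 0.001]
ft_force: [0.9, -3.4, 2.1]
width: 16.2
grasp_force: 1.5
```

Call:
servo_tool(deltas=[[[0.9,0,0.6],[0,0,0]],[[1.8,0,1.2],[0,0,0]]])

```text
t: 30.37
ee_pos: [510.4, 78.1, 77.9]
orientation: [2.235, 2.208, 0.001]
ft_force: [-0.2, -3.5, 2.5]
width: 15.5
grasp_force: 1.7
```

Call:
servo_tool(deltas=[[[0.9,0,0.7],[0,0,0]],[[1.8,0,1.4],[0,0,0]]])

```text
t: 30.53
ee_pos: [510.5, 79.8, 76.6]
orientation: [2.234, 2.208, 0.0]
ft_force: [2.1, -5.1, 5.1]
width: 15.7
grasp_force: 2.8
```

Call:
servo_tool(deltas=[[[0.3,0,0.2],[0,0,0]],[[0.6,0,0.4],[0,0,0]]])

```text
t: 30.7
ee_pos: [510.5, 80.3, 76.2]
orientation: [2.234, 2.208, 0.0]
ft_force: [2.0, -6.4, 3.9]
width: 15.8
grasp_force: 3.1
```

Call:
servo_tool(deltas=[[[0.3,0,0.2],[0,0,0]],[[0.5,0,0.3],[0,0,0]]])

```text
t: 30.87
ee_pos: [510.5, 80.7, 75.9]
orientation: [2.234, 2.208, -0.0]
ft_force: [1.7, -6.3, 4.9]
width: 15.6
grasp_force: 3.5
```

The force is rising on this side, so I'll leave it and finish the left.

Call:
servo_tool(deltas=[[[-6,0,0],[0,0,0]],[[-13,0,-3],[0,0,0]],[[-15,0,-30],[0,0,0]],[[-6,0,-57],[0,0,0]],[[32,0.5,-57],[0,0,0]]])

```text
t: 31.28
ee_pos: [513.0, 110.6, 136.5]
orientation: [2.238, 2.201, 0.005]
ft_force: [1.1, 0.1, 0.2]
width: 15.6
grasp_force: 0.0
```

Call:
servo_tool(deltas=[[[38,0,0],[0,0,0]],[[66,0,0],[0,0,0]],[[79,0,0],[0,0,0]],[[81,0,0],[0,0,0]],[[81,0,0],[0,0,0]]])

```text
t: 31.7
ee_pos: [511.4, 194.0, 132.4]
orientation: [-2.233, -2.209, 0.002]
ft_force: [0.2, -0.4, 0.2]
width: 15.8
grasp_force: 0.0
```

Call:
servo_tool(deltas=[[[0,0,5],[0,0,0]],[[0,0,20],[0,0,0]],[[0,0,38],[0,0,0]],[[0,0,54],[0,0,0]],[[0,0,54],[0,0,0]]])

```text
t: 32.12
ee_pos: [509.8, 191.6, 75.8]
orientation: [-2.235, -2.204, 0.008]
ft_force: [-0.3, 0.3, 0.0]
width: 15.7
grasp_force: 0.0
```

```bash
python3 look.py
```

```text
side grip top 5 ([508.0, 156.7], [23.2, 4.9], -1.4) z 242.2
side bar 29 [509.5 163.8  93.8]
side bar 44 [509.2  89.7  91.9]
top grip top 88 ([510.1, 128.2], [31.9, 11.5], -88.7) z 101.9
top bar 84 [510.1 166.6  96.8]
top bar 84 [508.8  92.6  95.1]
{'t': 32.217, 'qpos': [0.338, 0.522, 1.888, -0.0, 0.734, 0.352], 'ee_pos': [511.544, 192.597, 78.216], 'orientation': [-2.236, -2.206, 0.003], 'ft_force': [0.317, 0.18, -0.897], 'moment': [-0.06, -0.134, -0.05], 'width': 15.612}
```

Call:
servo_tool(deltas=[[[-4,0.3,0],[0,0,0]],[[-7,0.3,0],[0,0,0]],[[-9,0.3,0],[0,0,0]],[[-10.5,0.3,0.2],[0,0,0]]])

```text
t: 32.55
ee_pos: [512.7, 183.2, 79.3]
orientation: [2.235, 2.207, 0.002]
ft_force: [0.1, 1.5, 0.4]
width: 15.9
grasp_force: 1.1
```

Call:
servo_tool(deltas=[[[-0.6,0,0.4],[0,0,0]],[[-1.2,0,0.8],[0,0,0]]])

```text
t: 32.72
ee_pos: [512.7, 182.6, 78.3]
orientation: [2.235, 2.208, 0.002]
ft_force: [-0.0, 1.4, 1.8]
width: 16.0
grasp_force: 1.0
```

Call:
servo_tool(deltas=[[[-0.6,0,0.4],[0,0,0]],[[-1.2,0,0.8],[0,0,0]]])

```text
t: 32.88
ee_pos: [512.6, 181.6, 77.3]
orientation: [2.235, 2.208, 0.002]
ft_force: [0.2, 3.2, 2.9]
width: 15.9
grasp_force: 1.5
```

Call:
servo_tool(deltas=[[[-0.5,0,0.4],[0,0,0]],[[-1,0,0.7],[0,0,0]]])

```text
t: 33.05
ee_pos: [512.6, 180.6, 76.5]
orientation: [2.235, 2.208, 0.002]
ft_force: [-0.3, 4.6, 2.9]
width: 15.7
grasp_force: 2.2
```

Call:
servo_tool(deltas=[[[-0.4,0,0.3],[0,0,0]],[[-0.8,0,0.6],[0,0,0]]])

```text
t: 33.22
ee_pos: [512.5, 179.8, 75.8]
orientation: [2.235, 2.208, 0.002]
ft_force: [0.2, 5.5, 3.7]
width: 15.9
grasp_force: 2.7
```

Call:
servo_tool(deltas=[[[-0.4,0,0.3],[0,0,0]],[[-0.8,0,0.6],[0,0,0]]])

```text
t: 33.38
ee_pos: [512.6, 179.0, 75.3]
orientation: [2.235, 2.208, 0.002]
ft_force: [-0.7, 6.7, 4.3]
width: 15.8
grasp_force: 3.1
```

Call:
servo_tool(deltas=[[[-0.3,0,0.2],[0,0,0]],[[-0.6,0,0.4],[0,0,0]]])

```text
t: 33.55
ee_pos: [512.5, 178.5, 74.9]
orientation: [-2.235, -2.208, -0.002]
ft_force: [0.1, 7.0, 3.5]
width: 16.4
grasp_force: 3.4
```

```bash
python3 look.py
```

```text
side grip top 7 ([507.9, 143.2], [32.8, 4.6], -2.9) z 245.1
side bar 17 [509.  159.   89.9]
side bar 41 [508.   88.   93.3]
top grip top 95 ([509.9, 134.9], [43.4, 12.2], -87.2) z 101.9
top bar 58 [511.4 160.3  93.1]
top bar 82 [508.4  90.9  97. ]
{'t': 33.65, 'qpos': [0.313, 0.523, 1.9, 0.001, 0.718, 0.324], 'ee_pos': [512.564, 178.538, 74.901], 'orientation': [-2.235, -2.208, -0.002], 'ft_force': [-0.03, 6.74, 4.019], 'moment': [1.005, -0.138, -0.021], 'width': 16.099}
```

Call:
servo_tool(deltas=[[[6,0,0],[0,0,0]],[[13,0,-3],[0,0,0]],[[15,0,-30],[0,0,0]],[[6,0,-58],[0,0,0]],[[6,0,-58],[0,0,0]]])

```text
t: 34.07
ee_pos: [514.2, 184.3, 136.5]
orientation: [2.232, 2.207, 0.006]
ft_force: [1.0, 0.5, -0.5]
width: 16.3
grasp_force: 0.0
```

```bash
python3 look.py; cat > tilt.py <<'E'
from h import *
im,t=pickle.load(open('w5.pkl','rb'))
for n,I in(('side',im),('top',t)):
    p,u,v=pts(I,np.ones((384,512),bool));h=hsv(I)[v,u];N=(abs(p[:,0]-510)<10)
    g=(h[:,0]>5)&(h[:,0]<18)&(h[:,1]>190)&N&(p[:,2]>96)&(p[:,2]<106)&(abs(p[:,1]-129)<20)
    q=p[g]; 
    if len(q)>10: print(n,'grip top z',q[:,2].mean().round(2),'slope mm/58',(np.polyfit(q[:,1],q[:,2],1)[0]*58).round(2),len(q))
    for a,b in((80,110),(150,178)):
        g=(h[:,0]>45)&(h[:,0]<85)&(h[:,1]>90)&N&(p[:,1]>a)&(p[:,1]<b)&(p[:,2]>50)
        if g.sum()>3: print('  green',a,g.sum(),np.percentile(p[g][:,2],[50,80,95]).round(1))
    for a in(71.5,187.5):
        g=(h[:,1]<70)&(h[:,2]>90)&N&(abs(p[:,1]-a)<4)&(p[:,2]>25)&(p[:,2]<60)
        if g.sum()>2: print('  pin',a,g.sum(),np.percentile(p[g][:,2],[20,50,80]).round(1))
E
python3 tilt.py
```

```text
side grip top 8 ([506.2, 151.2], [27.4, 5.9], -8.2) z 300.9
side bar 15 [507.2 161.3  92.1]
side bar 40 [507.5  88.   93.3]
top grip top 92 ([508.5, 133.0], [41.9, 13.0], -80.4) z 102.2
top bar 74 [509.1 164.   95.7]
top bar 83 [508.8  91.   97. ]
{'t': 34.167, 'qpos': [0.323, 0.43, 1.872, -0.0, 0.839, 0.335], 'ee_pos': [512.473, 184.043, 133.345], 'orientation': [2.234, 2.207, 0.002], 'ft_force': [0.99, -0.176, 0.432], 'moment': [-0.07, -0.078, 0.008], 'width': 15.721}
side grip top z 99.08 slope mm/58 0.83 28
top grip top z 101.38 slope mm/58 -0.54 107
  green 80 21 [63.  65.5 67. ]
  green 150 17 [ 64.4  65.2 234.9]
  pin 71.5 4 [26.3 26.4 27.1]
  pin 187.5 10 [25.9 32.  41.8]
```

Call:
servo_tool(deltas=[[[-38,-0.5,0],[0,0,0]],[[-76,-0.5,0],[0,0,0]],[[-105,-0.5,0],[0,0,0]],[[-119,-0.5,0],[0,0,0]],[[-119,-0.5,0],[0,0,0]]])

```text
t: 34.58
ee_pos: [508.8, 62.6, 131.2]
orientation: [-2.237, -2.204, 0.005]
ft_force: [-0.6, -0.4, 0.6]
width: 15.6
grasp_force: 0.0
```

Call:
servo_tool(deltas=[[[0,0,8],[0,0,0]],[[0,0,25],[0,0,0]],[[0,0,44],[0,0,0]],[[0,0,55],[0,0,0]],[[0,0,55],[0,0,0]]])

```text
t: 35.0
ee_pos: [508.1, 65.7, 74.7]
orientation: [-2.231, -2.207, 0.007]
ft_force: [-0.9, -0.2, 0.0]
width: 15.7
grasp_force: 0.0
```

Call:
servo_tool(deltas=[[[3,0,0],[0,0,0]],[[6,0,0],[0,0,0]],[[9,0,0.5],[0,0,0]],[[11,0,1],[0,0,0]],[[12,0,1.3],[0,0,0]]])

```text
t: 35.42
ee_pos: [511.0, 77.1, 76.9]
orientation: [2.233, 2.208, 0.001]
ft_force: [1.2, -4.4, -1.3]
width: 15.7
grasp_force: 2.1
```

Call:
servo_tool(deltas=[[[0.8,0,0.5],[0,0,0]],[[1.6,0,1],[0,0,0]]])

```text
t: 35.58
ee_pos: [511.0, 78.4, 75.8]
orientation: [2.234, 2.207, 0.001]
ft_force: [1.1, -4.4, 1.8]
width: 15.7
grasp_force: 2.1
```

Call:
servo_tool(deltas=[[[0.6,0,0.4],[0,0,0]],[[1.2,0,0.8],[0,0,0]]])

```text
t: 35.75
ee_pos: [511.1, 79.5, 75.0]
orientation: [2.234, 2.207, 0.001]
ft_force: [2.2, -4.7, 2.8]
width: 15.3
grasp_force: 2.7
```

Call:
servo_tool(deltas=[[[0.6,0,0.4],[0,0,0]],[[1.2,0,0.8],[0,0,0]]])

```text
t: 35.92
ee_pos: [511.1, 80.5, 74.2]
orientation: [2.234, 2.207, 0.001]
ft_force: [2.7, -6.1, 3.8]
width: 15.9
grasp_force: 3.6
```

```bash
python3 look.py; python3 tilt.py
```

```text
side grip top 16 ([508.4, 124.4], [26.7, 4.6], 84.2) z 100.4
side bar 10 [503.3  70.5 107.1]
{'t': 36.017, 'qpos': [0.134, 0.497, 1.956, -0.001, 0.688, 0.146], 'ee_pos': [511.068, 80.561, 74.131], 'orientation': [2.234, 2.207, 0.001], 'ft_force': [0.969, -6.377, 3.676], 'moment': [-1.042, -0.402, -0.031], 'width': 15.996}
side grip top z 99.84 slope mm/58 1.87 18
```

Call:
servo_tool(deltas=[[[0.5,0,0.3],[0,0,0]],[[1,0,0.6],[0,0,0]]])

```text
t: 36.18
ee_pos: [511.1, 81.3, 73.6]
orientation: [2.234, 2.207, 0.0]
ft_force: [2.2, -8.7, 4.1]
width: 15.9
grasp_force: 4.4
```

Call:
servo_tool(deltas=[[[-6,0,0],[0,0,0]],[[-13,0,-3],[0,0,0]],[[-15,0,-30],[0,0,0]],[[-6,0,-59],[0,0,0]],[[32,0.5,-59],[0,0,0]]])

```text
t: 36.6
ee_pos: [513.6, 111.6, 136.3]
orientation: [2.238, 2.201, 0.006]
ft_force: [2.4, 0.1, -0.1]
width: 15.9
grasp_force: 0.0
```

Call:
servo_tool(deltas=[[[38,0,0],[0,0,0]],[[66,0,0],[0,0,0]],[[79,0,0],[0,0,0]],[[81,0,0],[0,0,0]],[[81,0,0],[0,0,0]]])

```text
t: 37.02
ee_pos: [511.9, 194.9, 131.9]
orientation: [-2.233, -2.209, 0.001]
ft_force: [0.2, 0.1, -0.3]
width: 15.8
grasp_force: 0.0
```

Call:
servo_tool(deltas=[[[0,0,5],[0,0,0]],[[0,0,20],[0,0,0]],[[0,0,38],[0,0,0]],[[0,0,56],[0,0,0]],[[0,0,56],[0,0,0]]])

```text
t: 37.43
ee_pos: [510.0, 192.5, 73.0]
orientation: [-2.235, -2.204, 0.009]
ft_force: [-0.8, -0.7, 0.2]
width: 15.9
grasp_force: 0.0
```

```bash
python3 look.py; python3 tilt.py
```

```text
side grip top 3 ([515.2, 155.1], [13.3, 0.2], 16.7) z 244.4
side bar 26 [509.  163.8  94.4]
side bar 44 [509.7  89.9  91.3]
top grip top 97 ([510.0, 134.3], [44.1, 11.8], -88.1) z 101.8
top bar 81 [509.3 166.8  97.7]
top bar 80 [508.8  92.9  95.1]
{'t': 37.533, 'qpos': [0.34, 0.527, 1.887, -0.0, 0.729, 0.353], 'ee_pos': [511.783, 193.516, 75.58], 'orientation': [-2.236, -2.206, 0.003], 'ft_force': [-0.22, -0.14, 0.141], 'moment': [-0.077, -0.057, 0.024], 'width': 15.844}
side grip top z 99.58 slope mm/58 1.72 28
  green 150 7 [250.2 250.7 250.8]
top grip top z 101.19 slope mm/58 1.29 109
  green 80 17 [62.8 64.8 66.3]
  green 150 27 [ 63.7  64.9 236.1]
  pin 71.5 3 [28.3 28.4 30.5]
```

Both ends have met the seat, but pressing one end rocks the other slightly. I'll level it with a light push on the left.

Call:
servo_tool(deltas=[[[-3,0.3,0],[0,0,0]],[[-6,0.3,0],[0,0,0]],[[-8,0.3,0],[0,0,0]],[[-9.5,0.3,0],[0,0,0]],[[-11,0.3,0],[0,0,0]]])

```text
t: 37.95
ee_pos: [512.9, 183.9, 76.7]
orientation: [2.235, 2.207, 0.002]
ft_force: [0.0, 3.0, -2.8]
width: 15.7
grasp_force: 1.5
```

Call:
servo_tool(deltas=[[[-0.6,0,0.3],[0,0,0]],[[-1.2,0,0.6],[0,0,0]]])

```text
t: 38.12
ee_pos: [512.8, 182.9, 75.9]
orientation: [2.235, 2.208, 0.001]
ft_force: [0.5, 0.8, 0.9]
width: 16.0
grasp_force: 0.7
```

Call:
servo_tool(deltas=[[[-0.6,0,0.4],[0,0,0]],[[-1.2,0,0.8],[0,0,0]]])

```text
t: 38.28
ee_pos: [512.8, 181.8, 74.9]
orientation: [2.234, 2.208, 0.001]
ft_force: [0.4, 1.7, 2.4]
width: 15.8
grasp_force: 1.0
```

Call:
servo_tool(deltas=[[[-0.5,0,0.3],[0,0,0]],[[-1,0,0.6],[0,0,0]]])

```text
t: 38.45
ee_pos: [512.8, 180.8, 74.3]
orientation: [2.235, 2.208, 0.001]
ft_force: [0.7, 3.0, 0.9]
width: 15.8
grasp_force: 1.6
```

Call:
servo_tool(deltas=[[[-0.5,0,0.3],[0,0,0]],[[-1,0,0.6],[0,0,0]]])

```text
t: 38.62
ee_pos: [512.7, 179.9, 73.7]
orientation: [-2.235, -2.208, -0.001]
ft_force: [0.2, 5.8, 1.7]
width: 15.8
grasp_force: 2.6
```

Call:
servo_tool(deltas=[[[3,0,0],[0,0,0]],[[10,0,0],[0,0,0]],[[16,0,-8],[0,0,0]],[[18,0,-30],[0,0,0]],[[18,0,-58],[0,0,0]]])

```text
t: 39.03
ee_pos: [511.0, 197.8, 130.8]
orientation: [-2.232, -2.208, 0.007]
ft_force: [0.3, 0.5, 0.9]
width: 16.2
grasp_force: 0.0
```

Call:
servo_tool(deltas=[[[35,0,-10],[0,0,0]],[[75,0,-20],[0,0,0]],[[110,0,-20],[0,0,0]],[[120,0,-20],[0,0,0]],[[120,0,-20],[0,0,0]]])

```text
t: 39.45
ee_pos: [513.8, 320.3, 152.1]
orientation: [2.231, 2.212, 0.001]
ft_force: [-0.7, 0.4, 0.1]
width: 16.0
grasp_force: 0.0
```

```bash
python3 look.py; cat >> tilt.py <<'E'
b=cv2.resize(im['frame'][90:190,190:290],(400,400),interpolation=cv2.INTER_CUBIC);a=cv2.resize(t['frame'][160:260,90:240],(400,400),interpolation=cv2.INTER_CUBIC);cv2.imwrite('pics/fin.png',np.hstack([a,b]))
E
python3 tilt.py
```

```text
side grip top 36 ([508.6, 128.6], [31.3, 8.4], -88.9) z 99.5
side bar 19 [510.9 161.6  92.4]
side bar 56 [509.7  89.1  93. ]
top grip top 94 ([510.4, 128.8], [33.6, 12.2], -87.4) z 101.4
top bar 87 [510.  164.3  95.8]
top bar 82 [509.5  91.6  96.1]
{'t': 39.55, 'qpos': [0.534, 0.48, 1.728, -0.001, 0.935, 0.545], 'ee_pos': [513.28, 317.086, 151.176], 'orientation': [2.233, 2.209, -0.003], 'ft_force': [0.001, -0.709, -0.247], 'moment': [-0.056, -0.094, -0.057], 'width': 15.994}
side grip top z 99.19 slope mm/58 2.39 39
top grip top z 100.81 slope mm/58 0.98 112
  green 80 22 [62.3 65.4 66.7]
  green 150 16 [63.5 63.9 64.9]
  pin 71.5 3 [25.5 25.7 26.7]
```

View pics/fin.png

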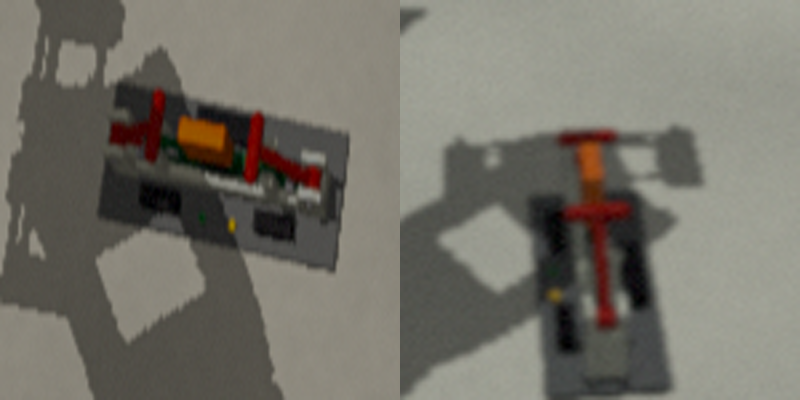

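Both bars are folded in at equal heights (95.8 and 96.1 mm). They lie symmetrically, left bar at (157,125) and right bar at (255,148) in the crop. The board is level, about 9 mm below where it rested on the contacts, and both sides gave a repeatable rise in force. The arm is clear, so I'll hand in.

```bash
python3 -c "
from h import *
print(close_job())"
```

```text
the job is handed in; nothing more can be done
None
```

I put the board in the dock and pressed it down with the two levers in turn until the force rose on both sides. Readings stayed under about 10 N, both levers are folded in, and I handed the job in; the hand-in returned no verdict. The board rocked by roughly 1 mm at its ends while seating, so I levelled it with a last light push on the left lever.

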